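Load the product tray, slide it into the light box, tape the camera distance

TASK

Get the kit photograph ready: lay every piece of camera kit lying on the bench (battery, lens, data drive, receiver, whichever are there) flat and side by side in the product tray, and only then slide the loaded tray into the light box until it is fully home. Next measure the gap from the camera: hook the tape measure's end behind the front bar of the camera stand, draw the case back gently across the bench until the back of the case is level with the open front of the light box, and press down the front end of the rocker on the case to lock the tape. Leave the tape standing there hooked, taut and locked, and do not disturb the other things on the bench.

Things in the scene. Friction and masses are not known exactly. Their poses are not given: they have to be found in the camera images.
- lightbox: White light box fixed to the bench, 296 mm wide (x), 250 deep (y), 225 high, open towards its own -y, without a floor; over the first 60 mm the side walls are 70 high and there is no roof. Origin: centre of its footprint; front plane at y = -125 mm. The tray slides on the bench between two runners inside; fully home, the tray's rear edge touches an end stop at y = +50 mm and its origin is at x = 0, y = -36 mm.
- lightbox_front (a point): Middle of the open front of the light box, at bench height; axes as the light box. The runners stand on the bench from here back, inner faces 234 mm apart (x = +-117 mm), with flanges 24 mm up that reach in to x = +-105 mm.
- tray: Loose grey product tray, 222 mm (x) by 172 mm (y), floor 4 mm thick, rim 16 high and 4 thick, 0.40 kg. Origin: centre of its underside. Its rear edge (+y, 86 mm from the origin) goes first into the light box; the handle is on its -y side. Starts on the bench in front of the light box's opening.
- tray_handle (a point): Grip point on the tray's arched handle: a round bar 12 mm thick that runs fore and aft (tray y), its axis 40 mm above the bench, from 10 to 70 mm in front of the tray's rim, over a 4 mm tongue that reaches 78 mm out; this point is 48 mm in front of the rim (134 mm from the tray's origin along its -y).
- battery_center (a point): Centre of the battery pack, a black block 40 mm (x) by 68 mm (y) by 24 mm high, 0.17 kg. None if absent.
- lens_center (a point): Centre of the lens, a black upright cylinder 62 mm across and 45 mm high, 0.24 kg. None if absent.
- drive_center (a point): Centre of the data drive, a flat metal slab 54 mm (x) by 72 mm (y) by 12 mm high, 0.09 kg. None if absent.
- receiver_center (a point): Centre of the microphone receiver, a black block 44 mm (x) by 62 mm (y) by 32 mm high with a small dark screen on top, 0.13 kg. None if absent.
- tape: Tape measure standing upright on its rubber foot: dark case 36 mm thick (x), 76 long (y), 62 high, 0.54 kg. Origin: centre of its underside. The blade leaves the front (-y) 14 mm up and runs straight out along -y, level. The spring pulls it in with 1.5 to 1.9 N; the foot's grip on the bench (over 4 N) keeps the case where it is set down while the tape is taut.
- tape_center (a point): Centre of the tape's case, 31 mm above its foot; axes as the tape. Grip the case across its 36 mm thickness.
- tape_back (a point): Middle of the back face of the tape's case, 14 mm above its foot (38 mm behind the case's centre along the tape's +y).
- tape_hook (a point): Inner face of the hook at the blade's end, at its lower tip, 2.5 mm above the level of the foot. The hook is a steel tab 20 mm wide and 2.5 thick that hangs from the blade (underside 13.5 mm above the foot); its inner face looks towards the case. With the blade in, this point is 28 mm in front of the case's front face (66 mm from the case's centre).
- tape_blade (a joint): Length of blade drawn out of the case, m: 0 at the start, 0.53 at most.
- tape_lock (a joint): Rocker lock on top of the case, rad: 0 free, grows as its front end is pressed down; locked from about 0.15, stops near 0.24. It stays where it is put; about 6 N at the front end moves it, pressing the raised rear end (14 mm behind the case's centre) frees it again.
- tape_lock_press (a point): Where to press the rocker down: top of its front end, on the case's middle line, about 15 mm ahead (-y) of the case's centre and 68 mm above its foot when free; it goes down about 4 mm.
- stand: Camera stand fixed to the bench: an open rectangular frame of flat dark steel bar, 170 mm wide (x), with a column that carries a camera whose lens looks to the stand's +y. The camera's highest part is 215 mm above the bench; nothing of column or camera reaches beyond y = +46 mm. Origin on the bench under the frame.
- stand_bar (a point): Middle of the top of the stand's front bar, 90 mm from the stand's origin along +y. The bar runs along the stand's x, 170 mm long, 12 wide (y), 10 high above the bench. Behind it (camera side) the frame is open over the bench, 146 mm wide and 110 deep; there the hook goes, its inner face against the bar's camera-side face (y = +84 mm).
- mug: Bystander: white mug, 76 mm across, 88 mm high.
- gaffer_roll: Bystander: roll of black cloth tape lying flat, 92 mm across, 48 mm high.
- screwdriver: Bystander: screwdriver 130 mm long.
- notepad: Bystander: white paper notepad 50 by 75 by 14 mm.
- blower: Bystander: rubber dust blower 54 mm across, 100 mm high.
- lens_cap: Bystander: black lens cap 78 mm across, 10 mm high; not part of the kit to be photographed.

How it is judged:
By the outcome, as a careful person would: the job done as asked, in the order asked, and still so for the second after the job is handed in, with the robot touching nothing.
Of battery, lens, drive, receiver only 2 to 4 are there at a start; the rules pass over those that are not, and their reading is None.
At some moment in a run one of battery, lens, drive, receiver may be knocked a few centimetres aside while the robot is not near it.
Once in a run the grip may slacken for a moment while it holds something.
It also fails if it takes over 210 s, if anything falls off the work surface, if the arm or the gripper's body presses on something with over 40 N, if the wrist force passes 120 N, or if a joint passes its speed limit or range.

ROBOT

A 6-joint arm with a two-finger parallel gripper is mounted at the origin on the work surface. World frame = base frame: x ahead of the robot, y to its left, z up, the work surface at z = 0. Lengths are in m, angles in rad, forces in N, time in s.
With the tool pointing down it reaches from about 0.375 to 0.975 m from the base axis. Payload 3.8 kg.
Tool frame: the origin (TCP) lies at the very end of the fingers, on their centre line; the grasp point (between the pads) lies 19 mm behind it; z points along the fingers, y is the direction in which the jaws open and shut (so a half turn about z gives the same grasp; the last joint's range is limited). The gripper opens to 85 mm and grips with 20 to 120 N. Pads are 22 mm wide; open, the fingers measure 114 mm over their backs; the gripper's body (76 mm by 85 mm) begins 54 mm behind the grasp point. The pads swing forward as they close: fully open they stand 13 mm farther back than shut.
Start: joints at [-1.151, 0.264, 1.604, -0, 1.274, -0.037], TCP at [0.298, -0.606, 0.198] pointing down, gripper open.
Joint ranges: [-2.63, 2.63], [-0.94, 2.18], [0.31, 2.57], [-1.31, 4.45], [0, 2.66], [-2.55, 2.55]. Speed limits (rad/s): [2.57, 2.57, 3.14, 3.14, 3.14, 3.14].

INTERFACE

Orientations are given as a rotation vector (axis times angle).
In Python, from workcell import read_state, read_camera, camera_info, finish_job gives the robot as it stands. The module is installed in compiled form; this text tells all that it offers.
- The arm moves only by the tool play_rows, never from a script. Its argument "motion" is a list of rows, each a list of 5 numbers: the shift along the tool's x, y, z in units of 1000 mm (1.0 is 1000 mm), then the turn about the tool's z in units of 2 pi rad (1.0 is 2 pi rad), then the finger opening in mm, from 0 to 85.4. A call has 1 to 5 rows; each row shifts and turns the commanded pose from where the row before left it, along the tool's axes as they then stand; what a row does not reach is not made up. A row lasts 1/8 s, in which the tool goes at most 62.5 mm and 10.7 degrees, less where a joint would pass 70% of its speed; a pose out of reach is approached as far as the arm can. A call with a number of a shift or a turn outside -1 to 1 is refused whole. A call with a gripper value outside its range is refused whole. The fingers move at their own pace and stop on an object; "squeeze" is the grip in N (left out, the last holds). Time passes only in rows, so rows that do not move let the fingers close. It gives the time, the measured TCP pose, the force and the opening at its end, in the units of the state.
- read_state(): the state, without advancing time (a new reading comes with each control period).
- read_camera(name): name is "scene" or "top"; returns the picture (420x560x3 uint8, red, green, blue); there is no depth.
- camera_info(name): a dict with "intrinsics" (3x3 intrinsics, pixels), "pose" (4x4, takes a point from camera to world coordinates). Camera axes: x right, y down, z forward; pixel columns grow to the right and rows downward; lengths in m; the calibration is good to about 2 mm. A picture is of the moment at which its call begins. camera_info takes no time and is no camera call.
- finish_job(): hands the job in, once; it reports no verdict.
The state is a dict: "time": time; "q": joint angles; "joint_vel": joint speeds; "joint_torque": joint torques, N m; "tool_pos": TCP position; "tcp_rot": TCP orientation; "wrist_force": force on the tool from outside, world axes, zero at the start; "torque": the same for the moment, N m; "width": opening from 0.0 (shut) to 1.0 (fully open).
Only numpy, scipy, OpenCV 4.12 (cv2) and the standard library are available. Lean on these libraries where they do the work, as an engineer would, in place of code of your own. Each camera call takes 0.05 s, during which the arm holds its last target. There are 200 camera calls.

## Working session

There is one attempt and no reset: what is moved stays moved. The work goes in short steps, Python scripts to look and compute and a tool call to move; the robot and the scene stay as the last step left them, time stands still between calls to the robot, and variables do not carry over. Pictures are saved under pics/ and viewed, about 12 in all and at most 16, crops included, and the job is handed in when it is done.

Besides the shell and the picture viewer there is one more tool, called after ">>>" as name(argument=value, ...), one argument or row to a line, values as JSON. play_rows: Moves the arm, as the interface text tells. Shifts and turns lie within -1 to 1; 1 stands for 1000 mm of shift or 2 pi rad of turn. Its arguments: {"type":"object","properties":{"motion":{"type":"array","items":{"type":"array","items":{"type":"number"}}},"squeeze":{"type":"number"}},"required":["motion"]}

```bash
mkdir -p pics; ls
python3 - <<'E'
from workcell import *
import cv2
print(read_state())
for n in("scene","top"):
    im=read_camera(n); cv2.imwrite(f"pics/{n}0.png",im[:,:,::-1]); i=camera_info(n); print(n,i["intrinsics"],i["pose"])
E
```

```text
pics
{'time': 0.0, 'q': array([-1.15087568e+00,  2.64792600e-01,  1.60539155e+00, -1.42708393e-05,
        1.27368169e+00, -3.69430726e-02]), 'joint_vel': array([-0.00138702, -0.00092214,  0.000866  , -0.0005127 ,  0.00236446,
        0.00038164]), 'joint_torque': array([ 3.86465599e-04, -5.15112376e+01, -3.67314005e+01,  3.48389358e-05,
        1.30702194e-02,  1.86037170e-06]), 'tool_pos': array([ 0.29740338, -0.60504741,  0.19642605]), 'tcp_rot': array([-3.05780985e+00, -7.10916531e-01,  7.00119013e-04]), 'wrist_force': array([0.02851577, 0.39079831, 0.54761015]), 'torque': array([-0.00998191,  0.01041086,  0.02532489]), 'width': 1.00279740494592}
scene [[469.29472499   0.         274.85037397]
 [  0.         469.29472499 217.58941618]
 [  0.           0.           1.        ]] [[ 0.74118681  0.45769476 -0.49107803  1.21751237]
 [ 0.67105143 -0.48529955  0.56051256 -0.76205183]
 [ 0.01822371 -0.74498312 -0.66683434  0.97335824]
 [ 0.          0.          0.          1.        ]]
top [[539.22234126   0.         274.45165723]
 [  0.         539.22234126 212.13499695]
 [  0.           0.           1.        ]] [[ 0.01572028 -0.98523075  0.17050878  0.38021837]
 [-0.99986303 -0.01637248 -0.00241945 -0.01429923]
 [ 0.00517537 -0.1704474  -0.98535319  1.29003214]
 [ 0.          0.          0.          1.        ]]
```

View pics/scene0.png

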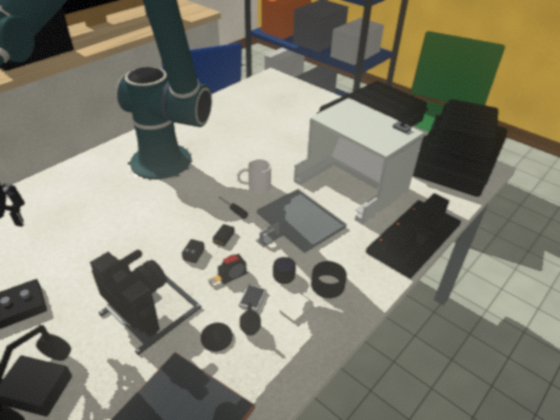

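View pics/top0.png

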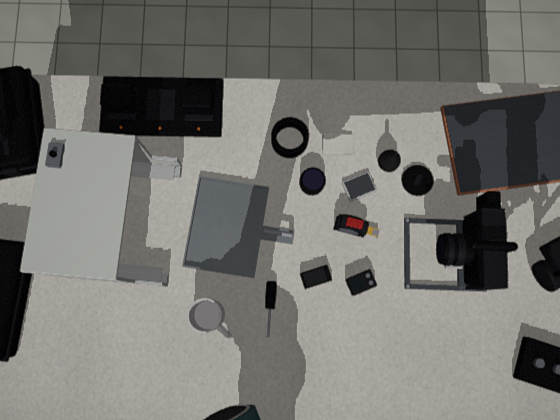

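Top view: light box left (~80,205), tray (228,225) with handle (280,233), lens (313,181), drive (359,184), tape (352,225), two dark blocks (316,274) and (361,281), stand bar (408,253). I'll zoom in.

```bash
cat > h.py <<'E'
import numpy as np, cv2, time
from workcell import *
C={n:camera_info(n) for n in("scene","top")}
def ray(n,px,z):
    K,P=C[n]["intrinsics"],C[n]["pose"]; px=np.atleast_2d(np.asarray(px,float))
    d=np.c_[px,np.ones(len(px))]@np.linalg.inv(K).T@P[:3,:3].T; o=P[:3,3]
    return o+d*((z-o[2])/d[:,2])[:,None]
def proj(n,X):
    K,P=C[n]["intrinsics"],C[n]["pose"]; c=(np.atleast_2d(X)-P[:3,3])@P[:3,:3]; u=c@K.T
    return u[:,:2]/u[:,2:]
def crop(im,x0,y0,w,h,s,name):
    cv2.imwrite(f"pics/{name}.png",cv2.resize(im[y0:y0+h,x0:x0+w,::-1],None,fx=s,fy=s,interpolation=cv2.INTER_CUBIC))
E
python3 - <<'E'
from h import *
im=read_camera("top"); crop(im,270,120,200,150+30,4,"topc")
E
```

```text
(no output)
```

View pics/topc.png

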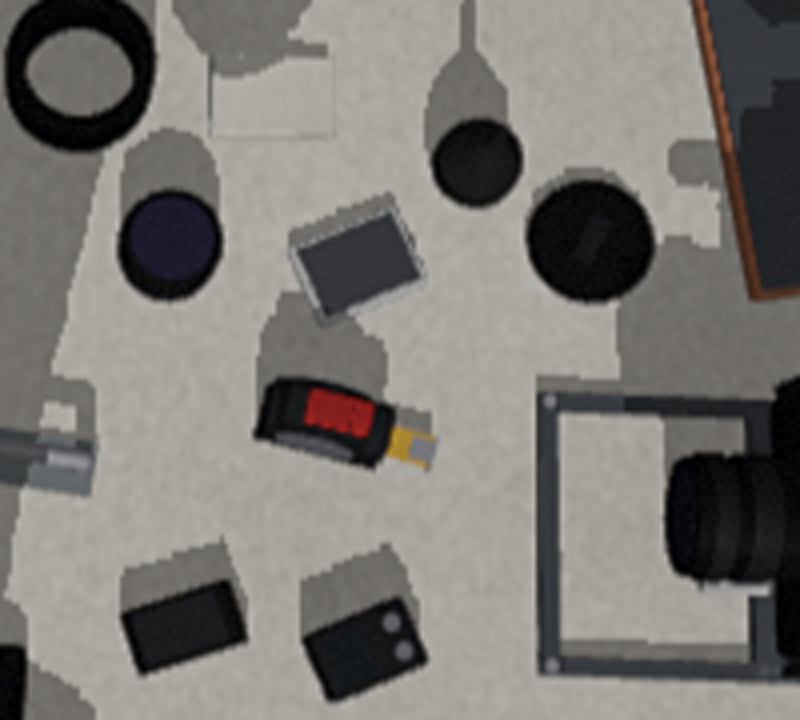

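```bash
cat > m.py <<'E'
from h import *
im=read_camera("top"); g=im.max(2).astype(int); r,gg,b=[im[:,:,i].astype(int) for i in range(3)]
def rep(name,mask,z,box,amin=60):
    m=np.zeros_like(mask,np.uint8); x0,y0,x1,y1=box; m[y0:y1,x0:x1]=mask[y0:y1,x0:x1]
    m=cv2.morphologyEx(m.astype(np.uint8),cv2.MORPH_OPEN,np.ones((2,2)))
    cs,_=cv2.findContours(m,cv2.RETR_EXTERNAL,cv2.CHAIN_APPROX_NONE)
    for c in cs:
        if cv2.contourArea(c)<amin: continue
        w=ray("top",c[:,0,:],z)[:,:2]; R=cv2.minAreaRect((w*1000).astype(np.float32))
        bp=cv2.boxPoints(R); e0,e1=bp[1]-bp[0],bp[2]-bp[1]; l=e0 if np.hypot(*e0)>np.hypot(*e1) else e1
        print(name,"c",np.round(R[0],1),"size",np.round(sorted(R[1]),1),"long-axis deg",round(float(np.degrees(np.arctan2(l[1],l[0])))%180,1),"px",c[:,0].mean(0).round())
E
cat > m1.py <<'E'
from m import *
dark=(g<48)
rep("blkL",dark,.012,(295,255,336,292)); rep("blkR",dark,.016,(340,260,382,300))
rep("blkR45",g<30,.032,(340,260,382,300))
rep("lens",g<60,.022,(295,160,330,200))
rep("drive",(g<85)&(g>0),.012,(338,165,380,202))
rep("red",(r>120)&(gg<80),.062,(320,200,400,250),20)
rep("yellow",(r>140)&(b<90)&(gg>100),.0145,(320,200,400,250),10)
rep("tape",g<60,.031,(325,205,370,245))
rep("frame",g<90,.01,(400,205,470,300))
rep("tray",(g<125)&(b>=r),.016,(175,160,275,285),500)
rep("roof",(g>150)&(b>=r),.225,(10,100,145,300),2000)
for p in [(228,225),(80,205),(230,240),(340,300),(359,184),(310,300)]: print(p,im[p[1],p[0]])
E
python3 m1.py
```

```text
blkL c [ 447.4 -119.2] size [36.8 66.7] long-axis deg 108.5 px [316. 277.]
blkR c [ 435.4 -225.1] size [40.9 63.5] long-axis deg 113.8 px [362. 283.]
blkR45 c [ 435.1 -222.3] size [39.5 61.1] long-axis deg 113.8 px [361. 283.]
lens c [ 676.3 -109.2] size [58.  66.8] long-axis deg 0.4 px [313. 181.]
drive c [ 666.6 -224.4] size [45.6 63.6] long-axis deg 114.4 px [360. 187.]
red c [ 568.2 -204.2] size [17.6 36.1] long-axis deg 76.7 px [356. 224.]
yellow c [ 558.6 -248.3] size [10.9 17.7] long-axis deg 165.4 px [371. 231.]
tape c [ 569.8 -201.5] size [42.8 77.6] long-axis deg 76.2 px [352. 225.]
frame c [ 513.1 -408.3] size [156.8 182.9] long-axis deg 178.5 px [438. 252.]
tray c [561.4  79.4] size [205.  221.9] long-axis deg 171.9 px [230. 228.]
(228, 225) [ 98 101 104]
(80, 205) [159 161 156]
(230, 240) [100 103 107]
(340, 300) [168 165 159]
(359, 184) [54 54 57]
(310, 300) [168 165 159]
```

Run:
```python
from h import *
im=read_camera("top"); crop(im,10,110,290,200,2.75,"topl")
```

```text
(no output)
```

View pics/topl.png

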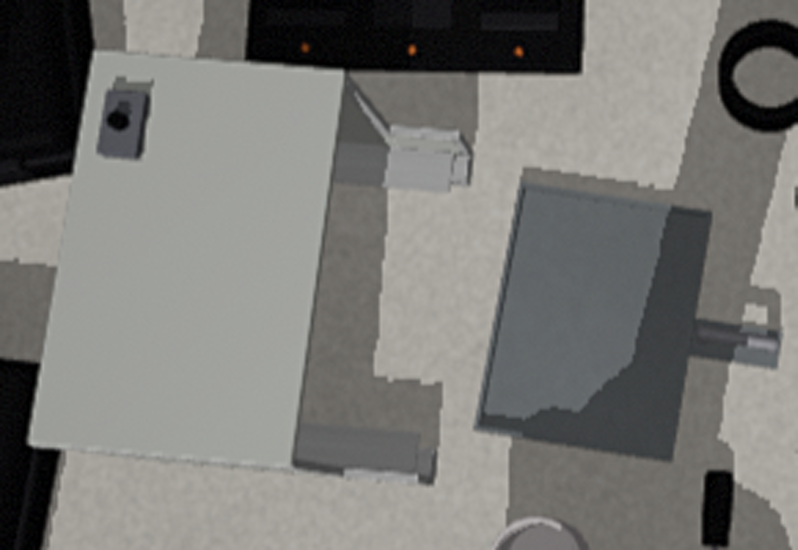

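Run:
```python
from h import *
def q(n,p,z):
    w=ray("top",p,z)*1000; w=w[:,:2]; print(n,w.round(1).tolist(),"c",w.mean(0).round(1)); 
    for i in range(len(w)): 
        d=w[(i+1)%len(w)]-w[i]; print("   len",np.hypot(*d).round(1),"deg",np.degrees(np.arctan2(d[1],d[0])).round(1))
q("roof",[(44.5,128.2),(136.2,135.5),(116.5,279.5),(20.9,271.5)],.225)
q("tray",[(200.9,176.5),(268.9,186.4),(254,277.3),(182.7,266.4)],.016)
c=lambda L:[(x/4+270,y/4+120) for x,y in L]
q("handle",[(690/2.75+10,334/2.75+110),(778/2.75+10,340/2.75+110)],.046)
q("bar outer",c([(538,393),(538,673)]),.01)
q("bar inner",c([(559,412),(559,655)]),.01)
q("drive",c([(292,253),(391,206),(425,278),(328,320)]),.008)
q("blkL top",c([(122,618),(225,582),(245,640),(142,672)]),.02)
q("blkR top",c([(303,640),(403,600),(427,660),(333,700)]),.028)
q("hook",c([(409,428),(433,434),(428,468),(405,463)]),.0145)
q("tape top",c([(280,380),(398,400),(378,465),(256,435)]),.05)
q("lens top",c([(127,215),(170,190),(214,235),(170,283)]),.045)
q("camera lens front px",c([(668,515)]),.15)
```

```text
roof [[731.7, 458.4], [719.4, 269.3], [425.5, 290.4], [438.0, 478.7]] c [578.6 374.2]
   len 189.5 deg -93.7
   len 294.7 deg 175.9
   len 188.7 deg 86.2
   len 294.4 deg -4.0
tray [[685.4, 162.2], [663.6, -3.0], [444.6, 28.2], [467.4, 196.6]] c [565.2  96. ]
   len 166.6 deg -97.5
   len 221.2 deg 171.9
   len 169.9 deg 82.3
   len 220.6 deg -9.0
handle [[549.4, 13.4], [545.5, -61.1]] c [547.4 -23.8]
   len 74.6 deg -93.0
   len 74.6 deg 87.0
bar outer [[592.0, -330.7], [424.9, -326.5]] c [ 508.5 -328.6]
   len 167.1 deg 178.5
   len 167.1 deg -1.5
bar inner [[580.6, -343.1], [435.7, -339.1]] c [ 508.1 -341.1]
   len 145.0 deg 178.4
   len 145.0 deg -1.6
drive [[676.3, -183.4], [706.8, -244.1], [662.1, -264.2], [635.0, -204.9]] c [ 670.  -224.2]
   len 68.0 deg -63.4
   len 49.0 deg -155.8
   len 65.1 deg 114.5
   len 46.5 deg 27.6
blkL top [[452.7, -80.8], [474.7, -141.2], [441.0, -152.9], [421.5, -92.7]] c [ 447.5 -116.9]
   len 64.3 deg -70.0
   len 35.6 deg -160.9
   len 63.3 deg 108.0
   len 33.4 deg 20.9
blkR top [[441.2, -185.8], [465.3, -244.3], [430.8, -257.7], [406.9, -202.9]] c [ 436.  -222.7]
   len 63.3 deg -67.6
   len 37.0 deg -158.7
   len 59.8 deg 113.5
   len 38.3 deg 26.6
hook [[568.8, -251.9], [565.4, -266.2], [544.9, -262.8], [547.6, -249.2]] c [ 556.6 -257.5]
   len 14.7 deg -103.3
   len 20.8 deg 170.8
   len 14.0 deg 78.5
   len 21.3 deg -7.3
tape top [[590.6, -170.4], [579.9, -239.1], [541.5, -226.9], [557.9, -156.3]] c [ 567.5 -198.2]
   len 69.5 deg -98.8
   len 40.2 deg 162.4
   len 72.6 deg 76.9
   len 35.5 deg -23.4
lens top [[689.2, -80.7], [704.9, -106.1], [677.9, -132.3], [648.4, -106.3]] c [ 680.1 -106.4]
   len 29.9 deg -58.3
   len 37.6 deg -135.9
   len 39.3 deg 138.6
   len 48.2 deg 32.2
camera lens front px [[504.3, -363.6]] c [ 504.3 -363.6]
   len 0.0 deg 0.0
```

```bash
cat > p.py <<'E'
import numpy as np
from scipy.spatial.transform import Rotation as R
from workcell import read_state
def pose():
    s=read_state(); M=R.from_rotvec(s["tcp_rot"]).as_matrix()
    return s["tool_pos"]*1000, np.degrees(np.arctan2(M[1,0],M[0,0])), s
def plan(*wps,step=50,start=None):
    """wps: (x,y,z mm, psi deg). Prints n x [row] for turn then straight shift."""
    p,psi,s=pose() if start is None else start
    print("t",round(s["time"],2) if start is None else "", "at",p.round(1),"psi",round(psi,1))
    for w in wps:
        t=np.array(w[:3],float); st=w[4] if len(w)>4 else step
        d=(psi-w[3]+180)%360-180
        if abs(d)>.2: n=int(np.ceil(abs(d)/10)); print("  turn",n,"x",round(d/360/n,4))
        psi=w[3]; a=np.radians(psi); v=t-p
        l=np.array([v[0]*np.cos(a)+v[1]*np.sin(a), v[0]*np.sin(a)-v[1]*np.cos(a), -v[2]])
        n=max(1,int(np.ceil(np.linalg.norm(l)/st))); print("  to",w,":",n,"x",(l/n/1000).round(4).tolist()); p=t
T0=np.array([565.2,96.]); TY=-8.1
def cell(u,v,c=T0,yaw=TY):
    a=np.radians(yaw); return c+u*np.array([np.cos(a),np.sin(a)])+v*np.array([-np.sin(a),np.cos(a)])
E
python3 - <<'E'
from p import *
print("lens",cell(50,44).round(1),"rec",cell(-50,44).round(1),"drive",cell(50,-38).round(1),"bat",cell(-50,-38).round(1))
plan((435,-224,200,113.8),(435,-224,60,113.8),(435,-224,10,113.8,25))
E
```

```text
lens [620.9 132.5] rec [521.9 146.6] drive [609.3  51.3] bat [510.3  65.4]
t 0.25 at [ 297.5 -605.4  197.1] psi 26.2
  turn 9 x -0.027
  to (435, -224, 200, 113.8) : 9 x [0.0326, 0.0311, -0.0003]
  to (435, -224, 60, 113.8) : 3 x [0.0, 0.0, 0.0467]
  to (435, -224, 10, 113.8, 25) : 2 x [0.0, 0.0, 0.025]
```

>>> play_rows(
  motion=[
    [0, 0, 0, -0.027, 85],
    [0, 0, 0, -0.027, 85],
    [0, 0, 0, -0.027, 85],
    [0, 0, 0, -0.027, 85],
    [0, 0, 0, -0.027, 85],
  ],
  squeeze=40,
)

```text
time: 0.88
tool_pos: [0.2977, -0.6056, 0.1975]
tcp_rot: [-2.49, -1.914, -0.0]
wrist_force: [-0.3, -0.1, 0.3]
width: 0.997
```

>>> play_rows(
  motion=[
    [0, 0, 0, -0.027, 85],
    [0, 0, 0, -0.027, 85],
    [0, 0, 0, -0.027, 85],
    [0, 0, 0, -0.027, 85],
    [0.0326, 0.0311, 0, 0, 85],
  ],
)

```text
time: 1.5
tool_pos: [0.3124, -0.565, 0.1974]
tcp_rot: [1.721, 2.628, -0.001]
wrist_force: [0.5, -0.2, 0.4]
width: 0.997
```

>>> play_rows(
  motion=[
    [0.0326, 0.0311, 0, 0, 85],
    [0.0326, 0.0311, 0, 0, 85],
    [0.0326, 0.0311, 0, 0, 85],
    [0.0326, 0.0311, 0, 0, 85],
    [0.0326, 0.0311, 0, 0, 85],
  ],
)

```text
time: 2.12
tool_pos: [0.3905, -0.3503, 0.1978]
tcp_rot: [1.719, 2.629, 0.0]
wrist_force: [0.1, -1.1, 1.4]
width: 0.995
```

>>> play_rows(
  motion=[
    [0.0326, 0.0311, 0, 0, 85],
    [0.0326, 0.0311, 0, 0, 85],
    [0.0326, 0.0311, 0, 0, 85],
    [0, 0, 0.046, 0, 85],
    [0, 0, 0.046, 0, 85],
  ],
)

```text
time: 2.75
tool_pos: [0.4376, -0.2244, 0.1058]
tcp_rot: [1.715, 2.629, 0.0]
wrist_force: [-0.3, -0.7, -0.7]
width: 0.997
```

Run:
```python
from p import *
plan((435,-224,60,113.8),(435,-224,10,113.8,25))
```

```text
t 2.75 at [ 437.6 -224.4  105.8] psi 113.8
  to (435, -224, 60, 113.8) : 1 x [0.0014, -0.0022, 0.0458]
  to (435, -224, 10, 113.8, 25) : 2 x [0.0, 0.0, 0.025]
```

>>> play_rows(
  motion=[
    [0.0014, -0.0022, 0.045, 0, 85],
    [0, 0, 0.028, 0, 85],
    [0, 0, 0.025, 0, 85],
    [0, 0, 0, 0, 30],
    [0, 0, 0, 0, 30],
  ],
)

```text
time: 3.38
tool_pos: [0.4345, -0.2247, 0.0087]
tcp_rot: [1.718, 2.629, 0.0]
wrist_force: [0.9, 0.3, 0.5]
width: 0.595
```

>>> play_rows(
  motion=[
    [0, 0, 0, 0, 30],
    [0, 0, 0, 0, 30],
    [0, 0, 0, 0, 30],
  ],
)

```text
time: 3.75
tool_pos: [0.4343, -0.2246, 0.0084]
tcp_rot: [1.718, 2.629, 0.0]
wrist_force: [1.0, 0.0, -0.5]
width: 0.351
```

>>> play_rows(
  motion=[
    [0, 0, -0.03, 0, 30],
    [0, 0, -0.05, 0, 30],
    [0, 0, -0.06, 0, 30],
    [0, 0, 0, 0, 30],
  ],
)

```text
time: 4.25
tool_pos: [0.4381, -0.2268, 0.1543]
tcp_rot: [1.712, 2.619, 0.001]
wrist_force: [0.3, -0.4, -1.4]
width: 0.35
```

Run:
```python
from p import *
plan((521.9,146.6,150,81.9),(521.9,146.6,14,81.9))
from h import *
crop(read_camera("top"),280,120,180,180,3,"g1")
```

```text
t 4.25 at [ 438.1 -226.8  154.3] psi 113.7
  turn 4 x 0.022
  to (521.9, 146.6, 150, 81.9) : 8 x [0.0477, 0.0038, 0.0005]
  to (521.9, 146.6, 14, 81.9) : 3 x [0.0, 0.0, 0.0453]
```

View pics/g1.png

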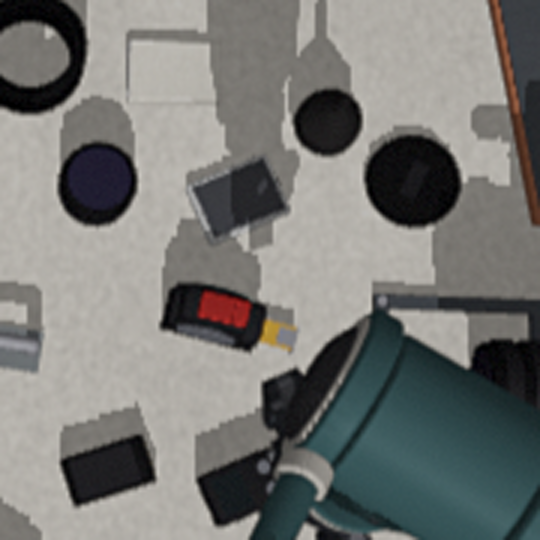

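Run:
```python
from h import *
print(proj("scene",[[.435,-.224,.03],[.447,-.119,.03],[.5672,-.2,.06],[.677,-.107,.045]]).round(),proj("top",[[.438,-.227,.154],[.435,-.224,.03]]).round())
im=read_camera("scene"); crop(im,130,180,220,170,3.5,"s1"); print(read_state()["q"])
```

```text
[[191. 247.]
 [221. 231.]
 [229. 259.]
 [283. 265.]] [[374. 279.]
 [362. 283.]]
[-5.28259870e-01 -5.58598074e-02  2.04816350e+00 -1.78584676e-05
  1.14681048e+00 -9.41106138e-01]
```

View pics/s1.png

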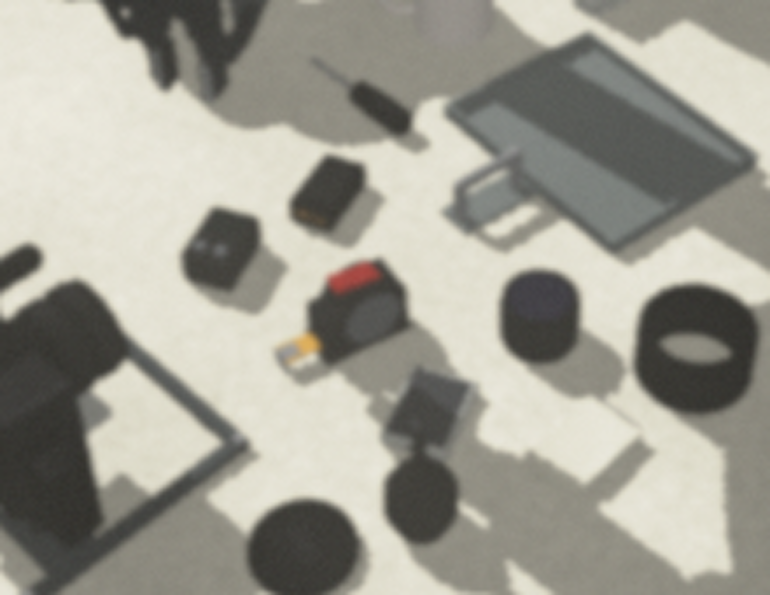

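Run:
```python
from h import *
from p import pose
p,psi,s=pose(); print(p,psi,s["width"]); a=np.radians(psi); y=np.array([np.sin(a),-np.cos(a),0])
for w in(0,15,-15): print(w,((proj("scene",(p+w*y)/1000)-[130,180])*3.5).round())
im=read_camera("scene"); crop(im,100,120,120,120,5,"s2")
```

```text
[ 434.39628395 -224.68304254  148.87211371] 113.65468515448867 0.34984839256457095
0 [[195. 125.]]
15 [[213. 129.]]
-15 [[177. 120.]]
```

View pics/s2.png

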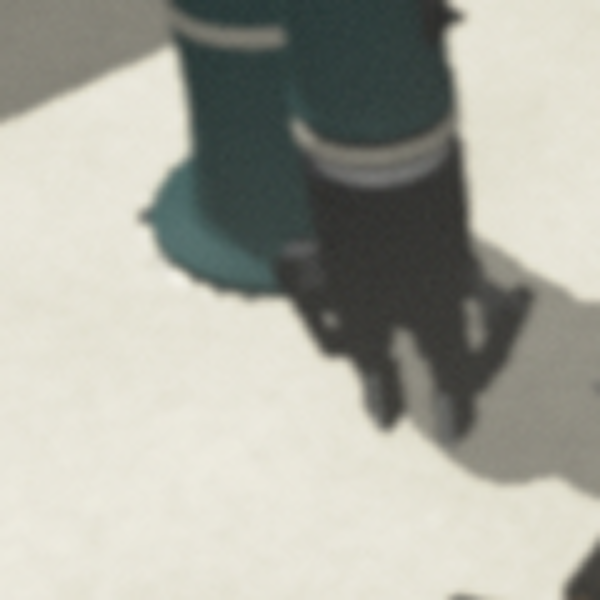

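>>> play_rows(
  motion=[
    [0, 0, 0.05, 0, 70],
    [0, 0, 0.05, 0, 70],
    [0, 0, 0.04, 0, 70],
    [0, 0, 0.004, 0, 70],
    [0, 0, 0.003, 0, 70],
  ],
)

```text
time: 5.03
tool_pos: [0.4336, -0.2242, 0.0005]
tcp_rot: [-1.718, -2.629, 0.0]
wrist_force: [0.1, -0.4, 0.8]
width: 0.822
```

>>> play_rows(
  motion=[
    [0, 0, 0.003, 0, 70],
    [0, 0, 0.003, 0, 70],
  ],
)

```text
time: 5.28
tool_pos: [0.4351, -0.2251, -0.0039]
tcp_rot: [1.717, 2.627, 0.0]
wrist_force: [0.2, 0.1, -0.6]
width: 0.815
```

Below nominal bench height with no contact; the tips really sit higher. I'll take a look before continuing.

Run:
```python
from h import *
im=read_camera("scene"); crop(im,140,190,110,90,7,"s3")
```

```text
(no output)
```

View pics/s3.png

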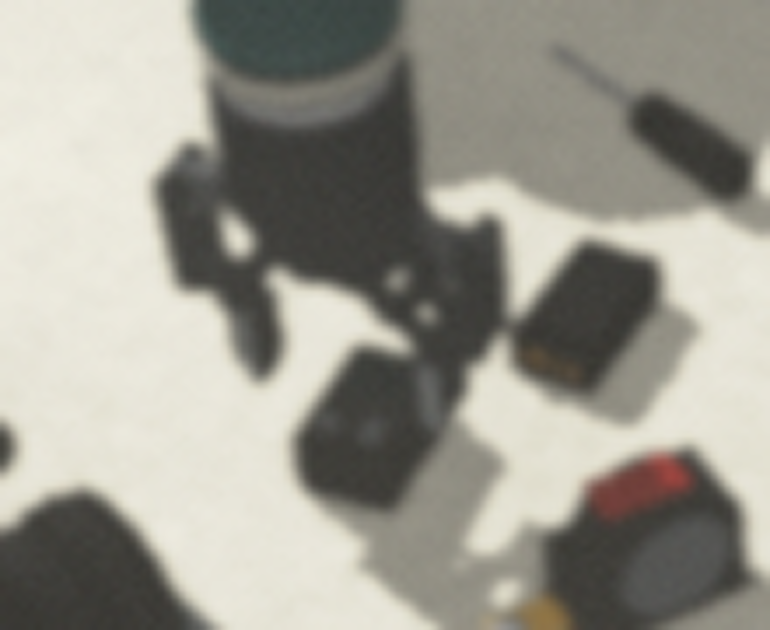

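>>> play_rows(
  motion=[
    [0, 0, 0.004, 0, 70],
    [0, 0, 0.004, 0, 70],
  ],
)

```text
time: 5.58
tool_pos: [0.434, -0.2244, -0.0132]
tcp_rot: [1.719, 2.629, 0.0]
wrist_force: [-0.3, 0.4, -0.4]
width: 0.82
```

>>> play_rows(
  motion=[
    [0, 0, 0.003, 0, 70],
    [0, 0, 0.003, 0, 70],
  ],
)

```text
time: 5.82
tool_pos: [0.4337, -0.2243, -0.0195]
tcp_rot: [-1.719, -2.629, 0.0]
wrist_force: [0.3, 0.0, -0.3]
width: 0.82
```

>>> play_rows(
  motion=[
    [0, 0, 0, 0, 30],
    [0, 0, 0, 0, 30],
    [0, 0, 0, 0, 30],
    [0, 0, 0, 0, 30],
  ],
)

```text
time: 6.32
tool_pos: [0.4343, -0.2246, -0.0189]
tcp_rot: [1.718, 2.629, 0.0]
wrist_force: [0.9, 0.7, 1.5]
width: 0.506
```

>>> play_rows(
  motion=[
    [0, 0, -0.03, 0, 30],
    [0, 0, -0.05, 0, 30],
    [0, 0, -0.05, 0, 30],
    [0, 0, 0, 0.022, 30],
    [0, 0, 0, 0.022, 30],
  ],
)

```text
time: 6.95
tool_pos: [0.4338, -0.2244, 0.1114]
tcp_rot: [2.07, 2.362, 0.0]
wrist_force: [0.5, 0.2, -2.0]
width: 0.501
```

>>> play_rows(
  motion=[
    [0, 0, 0, 0.022, 30],
    [0, 0, 0, 0.022, 30],
    [0, 0, 0, 0, 30],
  ],
)

```text
time: 7.32
tool_pos: [0.4331, -0.224, 0.1101]
tcp_rot: [-2.369, -2.061, 0.001]
wrist_force: [-0.0, 0.5, -1.7]
width: 0.504
```

Run:
```python
from p import *
plan((521.9,146.6,110,81.9),(521.9,146.6,-13,81.9)); print(pose()[2]["width"])
```

```text
t 7.33 at [ 433.1 -224.   110.1] psi 82.1
  to (521.9, 146.6, 110, 81.9) : 8 x [0.0474, 0.0045, 0.0]
  to (521.9, 146.6, -13, 81.9) : 3 x [0.0, 0.0, 0.041]
0.5043254827318226
```

>>> play_rows(
  motion=[
    [0.0474, 0.0045, 0, 0, 30],
    [0.0474, 0.0045, 0, 0, 30],
    [0.0474, 0.0045, 0, 0, 30],
    [0.0474, 0.0045, 0, 0, 30],
    [0.0474, 0.0045, 0, 0, 30],
  ],
)

```text
time: 7.95
tool_pos: [0.489, 0.0086, 0.1106]
tcp_rot: [-2.368, -2.064, 0.001]
wrist_force: [1.2, 0.1, -2.2]
width: 0.502
```

>>> play_rows(
  motion=[
    [0.0474, 0.0045, 0, 0, 30],
    [0.0474, 0.0045, 0, 0, 30],
    [0.0474, 0.0045, 0, 0, 30],
    [0, 0, 0, 0, 30],
    [0, 0, 0.05, 0, 30],
  ],
)

```text
time: 8.57
tool_pos: [0.5272, 0.1474, 0.0645]
tcp_rot: [2.364, 2.062, 0.014]
wrist_force: [1.2, -0.3, -2.0]
width: 0.503
```

>>> play_rows(
  motion=[
    [0, 0, 0.05, 0, 30],
    [0, 0, 0.015, 0, 30],
    [0, 0, 0.005, 0, 30],
    [0, 0, 0, 0, 30],
  ],
)

```text
time: 9.07
tool_pos: [0.5239, 0.1461, -0.0078]
tcp_rot: [2.371, 2.06, 0.003]
wrist_force: [0.4, -0.4, -1.2]
width: 0.506
```

>>> play_rows(
  motion=[
    [0, 0, 0.003, 0, 30],
    [0, 0, 0.002, 0, 30],
    [0, 0, 0, 0, 30],
  ],
)

```text
time: 9.45
tool_pos: [0.5226, 0.1462, -0.0138]
tcp_rot: [2.371, 2.06, 0.001]
wrist_force: [-0.6, 0.0, -1.5]
width: 0.503
```

>>> play_rows(
  motion=[
    [0, 0, 0.002, 0, 30],
    [0, 0, 0, 0, 30],
  ],
)

```text
time: 9.7
tool_pos: [0.5228, 0.1462, -0.0149]
tcp_rot: [2.371, 2.061, 0.001]
wrist_force: [-2.3, -1.0, 7.1]
width: 0.505
```

>>> play_rows(
  motion=[
    [0, 0, 0, 0, 62],
    [0, 0, 0, 0, 62],
    [0, 0, 0, 0, 62],
    [0, 0, -0.04, 0, 62],
    [0, 0, -0.05, 0, 62],
  ],
)

```text
time: 10.32
tool_pos: [0.5207, 0.1457, 0.073]
tcp_rot: [-2.37, -2.059, 0.006]
wrist_force: [0.7, 0.1, 0.7]
width: 0.725
```

```bash
python3 - <<'E'
from p import *
plan((447.4,-118.2,90,108.5),(447.4,-118.2,-20,108.5)); print(pose()[2]["width"])
E
python3 m1.py 2>&1 | grep -v tape
```

```text
t 10.32 at [520.7 145.7  73. ] psi 82.0
  turn 3 x -0.0246
  to (447.4, -118.2, 90, 108.5) : 6 x [-0.0378, -0.0255, -0.0028]
  to (447.4, -118.2, -20, 108.5) : 3 x [0.0, 0.0, 0.0367]
0.7248563124929069
blkL c [ 447.4 -119.2] size [36.8 66.7] long-axis deg 108.5 px [317. 277.]
lens c [ 675.1 -109.2] size [58.  64.4] long-axis deg 0.4 px [313. 182.]
drive c [ 667.5 -224.7] size [43.7 62.4] long-axis deg 113.9 px [360. 187.]
red c [ 568.4 -204.3] size [18.2 36.1] long-axis deg 76.7 px [355. 224.]
yellow c [ 558.6 -248.3] size [10.9 17.7] long-axis deg 165.4 px [371. 231.]
frame c [ 513.2 -408.3] size [156.8 182.8] long-axis deg 178.5 px [438. 253.]
tray c [564.7 104.6] size [221.3 255.6] long-axis deg 82.2 px [226. 227.]
(228, 225) [69 72 74]
(80, 205) [169 171 166]
(230, 240) [72 75 77]
(340, 300) [180 176 170]
(359, 184) [59 60 64]
(310, 300) [178 174 168]
```

>>> play_rows(
  motion=[
    [0, 0, -0.017, -0.0246, 70],
    [0, 0, 0, -0.0246, 70],
    [0, 0, 0, -0.0246, 70],
    [-0.0378, -0.0255, 0, 0, 70],
    [-0.0378, -0.0255, 0, 0, 70],
  ],
)

```text
time: 11.0
tool_pos: [0.4979, 0.0577, 0.0906]
tcp_rot: [1.832, 2.552, 0.0]
wrist_force: [1.3, -0.8, 0.6]
width: 0.824
```

>>> play_rows(
  motion=[
    [-0.0378, -0.0255, 0, 0, 70],
    [-0.0378, -0.0255, 0, 0, 70],
    [-0.0378, -0.0255, 0, 0, 70],
    [-0.0378, -0.0255, 0, 0, 70],
    [0, 0, 0, 0, 70],
  ],
)

```text
time: 11.62
tool_pos: [0.4488, -0.1199, 0.0907]
tcp_rot: [1.84, 2.546, -0.001]
wrist_force: [0.4, 0.1, 0.0]
width: 0.82
```

>>> play_rows(
  motion=[
    [0, 0, 0.05, 0, 70],
    [0, 0, 0.04, 0, 70],
    [0, 0, 0.01, 0, 70],
    [0, 0, 0.006, 0, 70],
    [0, 0, 0, 0, 70],
  ],
)

```text
time: 12.25
tool_pos: [0.4507, -0.1176, -0.0143]
tcp_rot: [1.833, 2.549, 0.001]
wrist_force: [0.2, -0.2, -0.4]
width: 0.818
```

>>> play_rows(
  motion=[
    [0, 0, 0.004, 0, 70],
    [0, 0, 0.004, 0, 70],
  ],
)

```text
time: 12.5
tool_pos: [0.4505, -0.1178, -0.0225]
tcp_rot: [1.833, 2.549, 0.001]
wrist_force: [0.0, -0.3, -0.3]
width: 0.821
```

>>> play_rows(
  motion=[
    [0, 0, 0.003, 0, 70],
    [0, 0, 0, 0, 70],
  ],
)

```text
time: 12.75
tool_pos: [0.4492, -0.1175, -0.0264]
tcp_rot: [-1.834, -2.55, 0.0]
wrist_force: [0.4, -0.1, 0.1]
width: 0.822
```

>>> play_rows(
  motion=[
    [0, 0, 0, 0, 28],
    [0, 0, 0, 0, 28],
    [0, 0, 0, 0, 28],
    [0, 0, 0, 0, 28],
    [0, 0, 0, 0, 28],
  ],
)

```text
time: 13.38
tool_pos: [0.4499, -0.1177, -0.0259]
tcp_rot: [1.834, 2.55, 0.0]
wrist_force: [0.1, -0.0, 4.2]
width: 0.46
```

>>> play_rows(
  motion=[
    [0, 0, -0.03, 0, 28],
    [0, 0, -0.05, 0, 28],
    [0, 0, -0.05, 0.0246, 28],
    [0, 0, 0, 0.0246, 28],
    [0, 0, 0, 0.0246, 28],
  ],
)

```text
time: 14.0
tool_pos: [0.4493, -0.1175, 0.1041]
tcp_rot: [2.376, 2.054, 0.0]
wrist_force: [-0.0, 0.6, -2.7]
width: 0.458
```

Run:
```python
from p import *
plan((510.3,65.4,100,81.9),(510.3,65.4,-19,81.9)); print(pose()[2]["width"])
```

```text
t 14.0 at [ 449.3 -117.5  104.1] psi 81.7
  turn 1 x -0.0006
  to (510.3, 65.4, 100, 81.9) : 4 x [0.0474, 0.0087, 0.001]
  to (510.3, 65.4, -19, 81.9) : 3 x [0.0, 0.0, 0.0397]
0.4583032620887385
```

>>> play_rows(
  motion=[
    [0.0474, 0.0087, 0, 0, 28],
    [0.0474, 0.0087, 0, 0, 28],
    [0.0474, 0.0087, 0, 0, 28],
    [0.0474, 0.0087, 0, 0, 28],
    [0, 0, 0, 0, 28],
  ],
)

```text
time: 14.62
tool_pos: [0.5104, 0.068, 0.103]
tcp_rot: [-2.366, -2.065, 0.001]
wrist_force: [-0.0, -0.9, -1.9]
width: 0.456
```

>>> play_rows(
  motion=[
    [0, 0, 0.05, 0, 28],
    [0, 0, 0.05, 0, 28],
    [0, 0, 0.018, 0, 28],
    [0, 0, 0.004, 0, 28],
    [0, 0, 0, 0, 28],
  ],
)

```text
time: 15.25
tool_pos: [0.5118, 0.0651, -0.017]
tcp_rot: [2.371, 2.059, 0.003]
wrist_force: [-0.5, 0.1, -1.9]
width: 0.46
```

>>> play_rows(
  motion=[
    [0, 0, 0.002, 0, 28],
    [0, 0, 0, 0, 28],
  ],
)

```text
time: 15.5
tool_pos: [0.5116, 0.0654, -0.019]
tcp_rot: [2.37, 2.06, 0.003]
wrist_force: [0.3, -0.7, -1.8]
width: 0.457
```

>>> play_rows(
  motion=[
    [0, 0, 0.002, 0, 28],
    [0, 0, 0, 0, 28],
  ],
)

```text
time: 15.75
tool_pos: [0.5109, 0.0654, -0.0219]
tcp_rot: [2.371, 2.06, 0.001]
wrist_force: [0.4, 0.2, -1.5]
width: 0.459
```

>>> play_rows(
  motion=[
    [0, 0, 0, 0, 58],
    [0, 0, 0, 0, 58],
    [0, 0, 0, 0, 58],
    [0, 0, -0.05, 0, 58],
    [0, 0, -0.06, 0, 80],
  ],
)

```text
time: 16.38
tool_pos: [0.5085, 0.0652, 0.0873]
tcp_rot: [-2.37, -2.059, 0.006]
wrist_force: [0.2, -0.5, -0.2]
width: 0.87
```

Run:
```python
from p import *
plan((677,-108,90,80),(677,-108,-10,80)); print(pose()[2]["width"])
```

```text
t 16.38 at [508.5  65.2  87.3] psi 82.0
  turn 1 x 0.0055
  to (677, -108, 90, 80) : 5 x [-0.0283, 0.0392, -0.0005]
  to (677, -108, -10, 80) : 2 x [0.0, 0.0, 0.05]
0.869816154977341
```

>>> play_rows(
  motion=[
    [-0.0283, 0.0392, 0, 0, 85],
    [-0.0283, 0.0392, 0, 0, 85],
    [-0.0283, 0.0392, 0, 0, 85],
    [-0.0283, 0.0392, 0, 0, 85],
    [-0.0283, 0.0392, 0, 0.0055, 85],
  ],
)

```text
time: 17.0
tool_pos: [0.6857, -0.1033, 0.0876]
tcp_rot: [-2.408, -2.018, 0.0]
wrist_force: [0.7, 0.6, -0.7]
width: 0.996
```

>>> play_rows(
  motion=[
    [0, 0, 0, 0, 85],
    [0, 0, 0.04, 0, 85],
    [0, 0, 0.04, 0, 85],
    [0, 0, 0.015, 0, 85],
    [0, 0, 0, 0, 85],
  ],
)

```text
time: 17.62
tool_pos: [0.6831, -0.1014, -0.0085]
tcp_rot: [-2.404, -2.018, 0.003]
wrist_force: [0.1, 0.2, -0.1]
width: 0.995
```

>>> play_rows(
  motion=[
    [0, 0, 0, 0, 50],
    [0, 0, 0, 0, 50],
    [0, 0, 0, 0, 50],
    [0, 0, 0, 0, 50],
    [0, 0, 0, 0, 50],
  ],
)

```text
time: 18.25
tool_pos: [0.6862, -0.1023, -0.0045]
tcp_rot: [2.405, 2.018, 0.003]
wrist_force: [-1.4, 1.4, 7.0]
width: 0.704
```

>>> play_rows(
  motion=[
    [0, 0, -0.02, 0, 50],
    [0, 0, -0.04, 0, 50],
    [0, 0, -0.05, 0, 50],
    [0, 0, 0, 0, 50],
  ],
)

```text
time: 18.75
tool_pos: [0.69, -0.1032, 0.1105]
tcp_rot: [2.399, 2.013, 0.013]
wrist_force: [1.3, 1.3, -2.8]
width: 0.704
```

Run:
```python
from p import *
plan((620.9,132.5,100,81.9)); print(pose()[2]["width"])
from h import *
crop(read_camera("scene"),180,120,200,160,4,"s4")
```

```text
t 18.75 at [ 690.  -103.2  110.5] psi 80.0
  turn 1 x -0.0053
  to (620.9, 132.5, 100, 81.9) : 5 x [0.0447, -0.0203, 0.0021]
0.7041391149123919
```

View pics/s4.png

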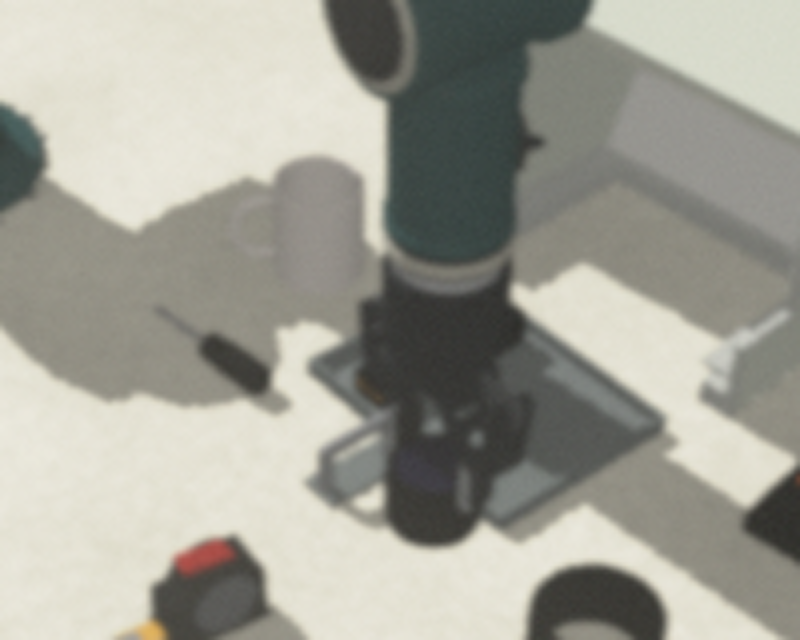

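>>> play_rows(
  motion=[
    [0.0447, -0.0203, 0, -0.0053, 50],
    [0.0447, -0.0203, 0, 0, 50],
    [0.0447, -0.0203, 0, 0, 50],
    [0.0447, -0.0203, 0, 0, 50],
    [0.0447, -0.0203, 0, 0, 50],
  ],
)

```text
time: 19.42
tool_pos: [0.615, 0.1349, 0.1004]
tcp_rot: [-2.372, -2.058, 0.005]
wrist_force: [0.8, 0.6, -2.0]
width: 0.701
```

>>> play_rows(
  motion=[
    [0, 0, 0, 0, 50],
    [0, 0, 0, 0, 50],
  ],
)

```text
time: 19.68
tool_pos: [0.6162, 0.1335, 0.1012]
tcp_rot: [-2.371, -2.06, 0.004]
wrist_force: [-0.0, -0.0, -3.5]
width: 0.708
```

Run:
```python
from p import *
plan((621.3,135.5,90,81.9)); print(pose()[2]["width"])
```

```text
t 19.68 at [616.2 133.5 101.2] psi 82.0
  to (621.3, 135.5, 90, 81.9) : 1 x [0.0027, 0.0048, 0.0112]
0.7079855341337058
```

>>> play_rows(
  motion=[
    [0.0027, 0.0048, 0.03, 0, 50],
    [0, 0, 0.04, 0, 50],
    [0, 0, 0.022, 0, 50],
    [0, 0, 0.004, 0, 50],
    [0, 0, 0, 0, 50],
  ],
)

```text
time: 20.3
tool_pos: [0.6229, 0.1348, 0.0069]
tcp_rot: [2.374, 2.057, -0.0]
wrist_force: [0.3, 0.2, -2.8]
width: 0.703
```

>>> play_rows(
  motion=[
    [0, 0, 0.002, 0, 50],
    [0, 0, 0, 0, 50],
  ],
)

```text
time: 20.55
tool_pos: [0.6234, 0.1359, 0.006]
tcp_rot: [2.372, 2.058, 0.003]
wrist_force: [-0.8, 0.2, -3.0]
width: 0.704
```

>>> play_rows(
  motion=[
    [0, 0, 0.002, 0, 50],
    [0, 0, 0, 0, 50],
  ],
)

```text
time: 20.8
tool_pos: [0.6224, 0.1359, 0.0029]
tcp_rot: [2.373, 2.059, 0.0]
wrist_force: [0.6, 0.2, -3.5]
width: 0.706
```

>>> play_rows(
  motion=[
    [0, 0, 0.002, 0, 50],
    [0, 0, 0, 0, 50],
  ],
)

```text
time: 21.05
tool_pos: [0.6222, 0.1358, 0.0005]
tcp_rot: [-2.372, -2.059, 0.001]
wrist_force: [0.2, -0.3, -3.0]
width: 0.707
```

>>> play_rows(
  motion=[
    [0, 0, 0.002, 0, 50],
    [0, 0, 0, 0, 50],
  ],
)

```text
time: 21.3
tool_pos: [0.6226, 0.1359, -0.0005]
tcp_rot: [2.373, 2.059, 0.0]
wrist_force: [-2.7, -0.4, 3.0]
width: 0.706
```

>>> play_rows(
  motion=[
    [0, 0, 0.0015, 0, 50],
    [0, 0, 0, 0, 50],
  ],
)

```text
time: 21.55
tool_pos: [0.6226, 0.1359, -0.0006]
tcp_rot: [2.373, 2.059, 0.0]
wrist_force: [-6.9, -1.1, 10.8]
width: 0.699
```

Seated. Release and go up, then the drive.

>>> play_rows(
  motion=[
    [0, 0, -0.001, 0, 78],
    [0, 0, 0, 0, 78],
    [0, 0, 0, 0, 78],
    [0, 0, -0.04, 0, 78],
    [0, 0, -0.06, 0, 78],
  ],
)

```text
time: 22.18
tool_pos: [0.6199, 0.1354, 0.096]
tcp_rot: [-2.37, -2.057, 0.009]
wrist_force: [0.5, 0.1, 0.3]
width: 0.912
```

```bash
python3 m1.py 2>&1 | egrep "drive|lens|blk|red"
python3 - <<'E'
from p import *
plan((668.5,-224.5,95,114),(668.5,-224.5,-15,114)); print(pose()[2]["width"])
E
```

```text
drive c [ 667.5 -224.7] size [43.7 62.4] long-axis deg 113.9 px [360. 187.]
red c [ 568.4 -204.3] size [18.2 36.1] long-axis deg 76.7 px [356. 224.]
t 22.23 at [627.1 136.7 107.9] psi 81.9
  turn 4 x -0.0223
  to (668.5, -224.5, 95, 114) : 8 x [-0.0434, -0.0136, 0.0016]
  to (668.5, -224.5, -15, 114) : 3 x [0.0, 0.0, 0.0367]
0.9051032982416152
```

>>> play_rows(
  motion=[
    [0, 0, 0, -0.0223, 82],
    [0, 0, 0, -0.0223, 82],
    [0, 0, 0, -0.0223, 82],
    [0, 0, 0, -0.0223, 82],
    [-0.0434, -0.0136, 0, 0, 82],
  ],
)

```text
time: 22.85
tool_pos: [0.6278, 0.0927, 0.098]
tcp_rot: [-1.704, -2.639, -0.002]
wrist_force: [1.1, -1.2, -0.9]
width: 0.963
```

>>> play_rows(
  motion=[
    [-0.0434, -0.0136, 0, 0, 82],
    [-0.0434, -0.0136, 0, 0, 82],
    [-0.0434, -0.0136, 0, 0, 82],
    [-0.0434, -0.0136, 0, 0, 82],
    [-0.0434, -0.0136, 0, 0, 82],
  ],
)

```text
time: 23.48
tool_pos: [0.6541, -0.1367, 0.098]
tcp_rot: [1.711, 2.635, 0.0]
wrist_force: [0.2, 0.7, -0.2]
width: 0.962
```

>>> play_rows(
  motion=[
    [-0.0434, -0.0136, 0, 0, 82],
    [-0.0434, -0.0136, 0, 0, 82],
    [0, 0, 0, 0, 82],
    [0, 0, 0, 0, 82],
  ],
)

```text
time: 23.98
tool_pos: [0.664, -0.2253, 0.0977]
tcp_rot: [-1.711, -2.633, -0.001]
wrist_force: [-0.7, -0.4, 0.1]
width: 0.96
```

Run:
```python
from p import *
plan((669,-224.5,-20,114))
```

```text
t 23.98 at [ 664.  -225.3   97.7] psi 114.0
  to (669, -224.5, -20, 114) : 3 x [-0.0004, 0.0016, 0.0392]
```

>>> play_rows(
  motion=[
    [-0.0004, 0.0016, 0.04, 0, 80],
    [-0.0004, 0.0016, 0.04, 0, 80],
    [-0.0004, 0.0016, 0.03, 0, 80],
    [0, 0, 0.01, 0, 80],
    [0, 0, 0.004, 0, 80],
  ],
)

```text
time: 24.6
tool_pos: [0.6693, -0.2236, -0.0258]
tcp_rot: [-1.709, -2.636, -0.0]
wrist_force: [-0.0, -0.4, -0.3]
width: 0.936
```

>>> play_rows(
  motion=[
    [0, 0, 0, 0, 70],
    [0, 0, 0, 0, 66],
  ],
)

```text
time: 24.85
tool_pos: [0.6705, -0.2251, -0.0239]
tcp_rot: [1.709, 2.633, 0.001]
wrist_force: [0.2, 0.3, 0.3]
width: 0.769
```

>>> play_rows(
  motion=[
    [0, 0, 0.002, 0, 66],
    [0, 0, 0, 0, 66],
  ],
)

```text
time: 25.1
tool_pos: [0.6693, -0.2249, -0.0274]
tcp_rot: [1.711, 2.635, 0.0]
wrist_force: [-1.5, 0.4, -0.4]
width: 0.77
```

>>> play_rows(
  motion=[
    [0, 0, 0, 0, 45],
    [0, 0, 0, 0, 45],
    [0, 0, 0, 0, 45],
    [0, 0, 0, 0, 45],
  ],
)

```text
time: 25.6
tool_pos: [0.6698, -0.225, -0.0269]
tcp_rot: [1.71, 2.634, 0.0]
wrist_force: [0.1, 0.5, 6.4]
width: 0.604
```

>>> play_rows(
  motion=[
    [0, 0, -0.02, 0, 45],
    [0, 0, -0.05, 0, 45],
    [0, 0, -0.05, 0.0223, 45],
    [0, 0, 0, 0.0223, 45],
    [0, 0, 0, 0.0223, 45],
  ],
)

```text
time: 26.22
tool_pos: [0.6699, -0.225, 0.0946]
tcp_rot: [2.226, 2.213, 0.002]
wrist_force: [-0.5, 0.2, -0.7]
width: 0.603
```

>>> play_rows(
  motion=[
    [0, 0, 0, 0.0223, 45],
    [0, 0, 0, 0, 45],
  ],
)

```text
time: 26.48
tool_pos: [0.669, -0.2246, 0.0927]
tcp_rot: [-2.371, -2.061, 0.0]
wrist_force: [0.1, 0.6, -1.0]
width: 0.608
```

Run:
```python
from p import *
plan((609.3,51.3,95,81.9)); print(pose()[2]["width"])
```

```text
t 26.48 at [ 669.  -224.6   92.7] psi 82.0
  to (609.3, 51.3, 95, 81.9) : 6 x [0.0441, -0.0163, -0.0004]
0.6079484471448043
```

>>> play_rows(
  motion=[
    [0.0441, -0.0163, 0, 0, 45],
    [0.0441, -0.0163, 0, 0, 45],
    [0.0441, -0.0163, 0, 0, 45],
    [0.0441, -0.0163, 0, 0, 45],
    [0.0441, -0.0163, 0, 0, 45],
  ],
)

```text
time: 27.1
tool_pos: [0.6191, 0.0065, 0.0926]
tcp_rot: [2.37, 2.062, 0.0]
wrist_force: [0.2, -0.2, -0.6]
width: 0.605
```

>>> play_rows(
  motion=[
    [0.0441, -0.0163, 0, 0, 45],
    [0, 0, 0, 0, 45],
    [0, 0, 0, 0, 45],
  ],
)

```text
time: 27.48
tool_pos: [0.6098, 0.0509, 0.0925]
tcp_rot: [2.37, 2.062, -0.0]
wrist_force: [-0.3, 0.1, -1.7]
width: 0.603
```

Run:
```python
from p import *
plan((609.3,51.3,-16,81.9)); print(pose()[2]["width"])
```

```text
t 27.48 at [609.8  50.9  92.5] psi 82.0
  to (609.3, 51.3, -16, 81.9) : 3 x [0.0001, -0.0002, 0.0362]
0.6033603052130821
```

>>> play_rows(
  motion=[
    [0, 0, 0.05, 0, 45],
    [0, 0, 0.05, 0, 45],
    [0, 0, 0.01, 0, 45],
    [0, 0, 0.003, 0, 45],
    [0, 0, 0, 0, 45],
  ],
)

```text
time: 28.1
tool_pos: [0.6118, 0.0506, -0.0186]
tcp_rot: [2.371, 2.057, 0.004]
wrist_force: [0.5, 0.4, -1.0]
width: 0.607
```

>>> play_rows(
  motion=[
    [0, 0, 0.002, 0, 45],
    [0, 0, 0, 0, 45],
  ],
)

```text
time: 28.35
tool_pos: [0.6106, 0.0511, -0.0215]
tcp_rot: [2.372, 2.058, 0.002]
wrist_force: [0.5, -0.4, -0.7]
width: 0.598
```

Release, rise, then back off to look at the tray unobstructed.

>>> play_rows(
  motion=[
    [0, 0, 0.001, 0, 64],
    [0, 0, 0, 0, 70],
    [0, 0, 0, 0, 70],
    [0, 0, -0.05, 0, 70],
    [0, 0, -0.06, 0, 70],
  ],
)

```text
time: 28.98
tool_pos: [0.6078, 0.0509, 0.0854]
tcp_rot: [-2.371, -2.057, 0.006]
wrist_force: [0.9, 0.4, 0.6]
width: 0.82
```

>>> play_rows(
  motion=[
    [-0.05, 0, -0.01, 0, 70],
    [-0.05, 0, 0, 0, 70],
    [-0.05, 0, 0, 0, 70],
    [-0.05, 0, 0, 0, 70],
  ],
)

```text
time: 29.48
tool_pos: [0.5812, -0.1484, 0.0965]
tcp_rot: [2.372, 2.059, 0.001]
wrist_force: [0.4, 0.6, -0.3]
width: 0.818
```

Run:
```python
from h import *
print(read_state()["tool_pos"])
crop(read_camera("top"),10,110,290,200,2.75,"tray2")
```

```text
[ 0.58124416 -0.14840435  0.09654503]
```

View pics/tray2.png

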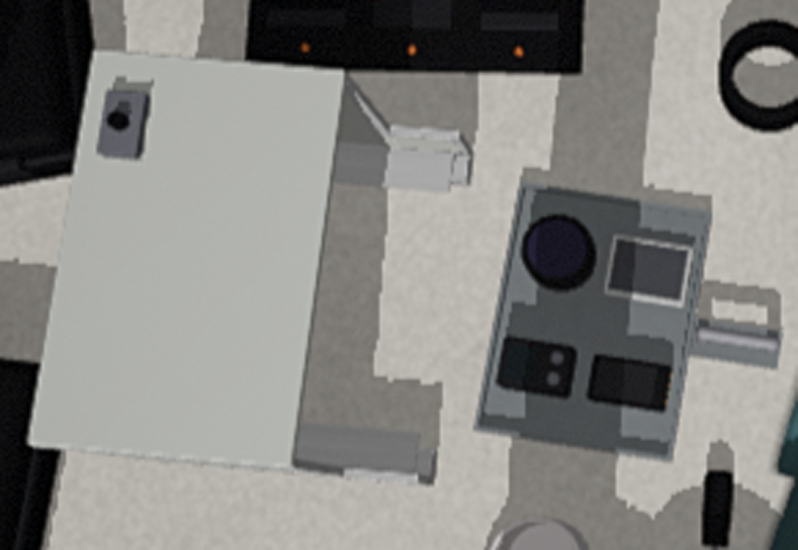

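Top view shows lens, drive, receiver and battery flat and well separated inside the unmoved tray (corners ~(201,176),(269,186),(254,277),(183,266)). Now the handle.

Run:
```python
from p import *
plan((546.5,-36.7,96,81.9),(546.5,-36.7,-2,81.9))
```

```text
t 29.52 at [ 580.4 -154.4   96.6] psi 81.8
  to (546.5, -36.7, 96, 81.9) : 3 x [0.0373, -0.0167, 0.0002]
  to (546.5, -36.7, -2, 81.9) : 2 x [0.0, 0.0, 0.049]
```

>>> play_rows(
  motion=[
    [0.0373, -0.0167, 0, 0, 60],
    [0.0373, -0.0167, 0, 0, 60],
    [0.0373, -0.0167, 0, 0, 60],
    [0, 0, 0, 0, 60],
    [0, 0, 0.04, 0, 60],
  ],
  squeeze=80,
)

```text
time: 30.15
tool_pos: [0.5523, -0.0295, 0.0599]
tcp_rot: [2.366, 2.056, 0.01]
wrist_force: [0.8, -0.0, 0.0]
width: 0.703
```

>>> play_rows(
  motion=[
    [0, 0, 0.03, 0, 60],
    [0, 0, 0.02, 0, 60],
    [0, 0, 0.008, 0, 60],
    [0, 0, 0, 0, 60],
  ],
)

```text
time: 30.65
tool_pos: [0.5476, -0.0296, -0.002]
tcp_rot: [-2.373, -2.058, 0.001]
wrist_force: [1.0, 0.8, -0.5]
width: 0.707
```

Run:
```python
from p import *
plan((546.5,-36.7,-2,81.9))
```

```text
t 30.65 at [547.6 -29.6  -2. ] psi 81.9
  to (546.5, -36.7, -2, 81.9) : 1 x [-0.0072, -0.0001, 0.0]
```

>>> play_rows(
  motion=[
    [-0.007, 0, 0, 0, 40],
    [0, 0, 0, 0, 25],
    [0, 0, 0, 0, 5],
    [0, 0, 0, 0, 5],
    [0, 0, 0, 0, 5],
  ],
)

```text
time: 31.28
tool_pos: [0.5473, -0.0364, -0.0006]
tcp_rot: [2.372, 2.059, 0.001]
wrist_force: [-2.2, -1.1, 6.6]
width: 0.104
```

>>> play_rows(
  motion=[
    [0, 0, 0, 0, 5],
    [0, 0, 0, 0, 5],
  ],
)

```text
time: 31.52
tool_pos: [0.5473, -0.0364, -0.0006]
tcp_rot: [2.372, 2.058, 0.001]
wrist_force: [-2.7, -0.9, 6.5]
width: 0.099
```

Run:
```python
from p import *
plan((550.1,-33.7,-2,86)); print(pose()[2])
```

```text
t 31.52 at [547.3 -36.4  -0.6] psi 81.9
  turn 1 x -0.0114
  to (550.1, -33.7, -2, 86) : 1 x [0.0029, 0.0026, 0.0014]
{'time': 31.525, 'q': array([-1.11494392e-01,  2.33244258e-01,  2.04573021e+00, -6.74651028e-04,
        8.61420627e-01,  3.00989139e-02]), 'joint_vel': array([ 5.23732742e-05,  8.07521360e-04,  1.46384127e-04,  6.28597685e-04,
       -7.27756561e-05, -2.50534073e-04]), 'joint_torque': array([  0.89765472, -39.33354735, -27.89094687,   0.37123597,
        -0.60943678,  -0.06089124]), 'tool_pos': array([ 0.54728982, -0.03641464, -0.00061255]), 'tcp_rot': array([2.37163665e+00, 2.05845362e+00, 6.83116527e-04]), 'wrist_force': array([-2.66402828, -0.87363332,  6.48990955]), 'torque': array([-0.20838405,  0.31807634, -0.04400537]), 'width': 0.09857588890859423}
```

>>> play_rows(
  motion=[
    [0, 0, -0.001, 0, 5],
    [0, 0, 0, 0, 5],
  ],
)

```text
time: 31.78
tool_pos: [0.5471, -0.0363, -0.0006]
tcp_rot: [2.372, 2.059, 0.0]
wrist_force: [0.2, -1.8, 0.4]
width: 0.101
```

>>> play_rows(
  motion=[
    [0.001, 0.001, 0, -0.004, 5],
    [0.001, 0.001, 0, -0.004, 5],
    [0.001, 0.0006, 0, -0.0035, 5],
    [0, 0, 0, 0, 5],
  ],
)

```text
time: 32.28
tool_pos: [0.5507, -0.0336, -0.0006]
tcp_rot: [2.296, 2.142, 0.002]
wrist_force: [3.1, -3.8, -2.4]
width: 0.102
```

```bash
cat > tr.py <<'E'
from m import *
from p import pose
p,psi,s=pose(); print("tcp",p.round(1),round(psi,1),"w",round(s["width"],3),"F",s["wrist_force"].round(1))
x0,y0,x1,y1=(60,150,300,300)
# tray edges: left rim edge in image and lower rim edge, from bench/tray contrast
crop(im,110,140,190,150,4,"trayx")
E
python3 tr.py
```

```text
tcp [550.7 -33.5  -0.6] 86.0 w 0.103 F [ 3.1 -4.6 -2.8]
```

View pics/trayx.png

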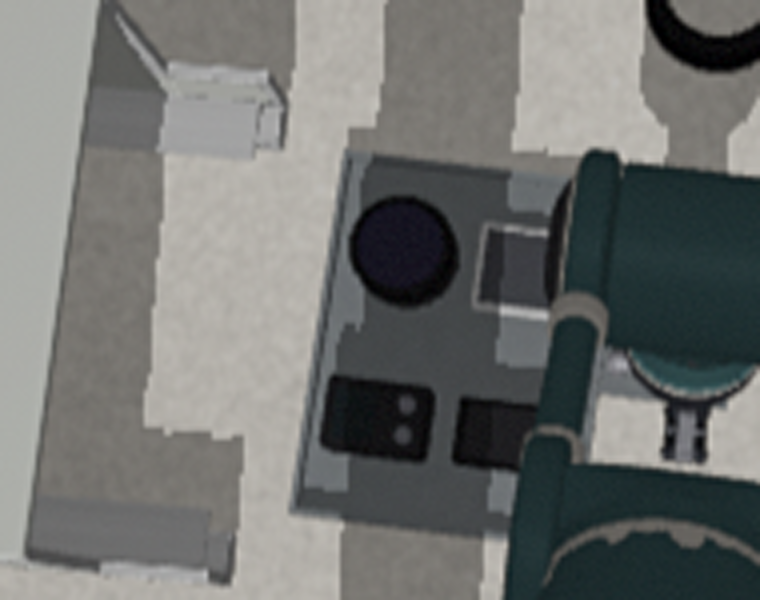

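Run:
```python
from h import *
c=lambda L:[(x/4+110,y/4+140) for x,y in L]
w=ray("top",c([(347,152),(291,512)]),.016)[:,:2]*1000; m=w.mean(0); d=w[0]-w[1]
a=np.radians(-4.0); X=np.array([np.cos(a),np.sin(a)]);Y=np.array([-np.sin(a),np.cos(a)]); B=np.array([576.5,344.3])
print(w.round(1),np.hypot(*d),np.degrees(np.arctan2(d[1],d[0])),"box frame of rear mid",(m-B)@X,(m-B)@Y)
for z,L in((.07,[(285,105),(270,70),(255,158),(232,583),(236,545)]),(.0,[(255,158),(240,545)]),(.024,[(255,158),(280,150),(240,545),(232,583)])):
    v=ray("top",c(L),z)[:,:2]*1000-B; print(z,(v@np.c_[X,Y]).round(0).tolist())
```

```text
[[681.5 172.1]
 [463.7 196.3]] 219.12432039721728 -6.332758148028422 box frame of rear mid 7.249172258490505 -159.99559982998133
0.07 [[129.0, -134.0], [149.0, -123.0], [96.0, -121.0], [-147.0, -136.0], [-126.0, -136.0]]
0.0 [[112.0, -106.0], [-123.0, -125.0]]
0.024 [[106.0, -111.0], [113.0, -125.0], [-124.0, -129.0], [-146.0, -127.0]]
```

>>> play_rows(
  motion=[
    [0, 0, 0, -0.004, 5],
    [0, 0, 0, -0.004, 5],
    [0, 0, 0, 0, 5],
  ],
)

```text
time: 32.7
tool_pos: [0.5504, -0.0328, -0.0006]
tcp_rot: [2.242, 2.2, 0.002]
wrist_force: [4.8, -0.5, -3.2]
width: 0.101
```

```bash
cat > tr.py <<'E'
from m import *
from p import pose
p,psi,s=pose(); print("t",s["time"],"tcp",p.round(1),round(psi,1),"w",round(s["width"],3),"F",s["wrist_force"].round(1))
X=np.array([.9976,-.0698]);Y=np.array([.0698,.9976]); B=np.array([576.5,344.3])
mask=((b-r)>1)&(g<150); mask[:,:145]=0; mask[:,255:]=0
m=cv2.morphologyEx(mask.astype(np.uint8),cv2.MORPH_OPEN,np.ones((3,3)))
n,lab,st,_=cv2.connectedComponentsWithStats(m); k=1+np.argmax(st[1:,4]); m=lab==k
rows=[y for y in range(160,300) if m[y].sum()>5]; top,bot=rows[0],rows[-1]
rr=np.arange(top+8,bot-6); cc=np.array([np.argmax(m[y]) if m[y].any() else -1 for y in rr]); ok=cc>0; rr,cc=rr[ok],cc[ok]
for _ in range(4):
    f=np.polyfit(rr,cc,1); e=abs(np.polyval(f,rr)-cc); rr,cc=rr[e<max(1,2*e.std())],cc[e<max(1,2*e.std())]
w=ray("top",[(np.polyval(f,y)-.5,y) for y in(top,bot)],.016)[:,:2]*1000; d=w[0]-w[1]
print("rows",top,bot,"n",len(rr),"yaw",round(np.degrees(np.arctan2(d[1],d[0])),2),"len",np.hypot(*d).round(1),"ends in box",((w-B)@np.c_[X,Y]).round(1).tolist(),"mid",((w.mean(0)-B)@np.c_[X,Y]).round(1))
E
python3 tr.py
```

```text
t 32.75 tcp [550.3 -32.8  -0.6] 88.9 w 0.105 F [ 5.7  0.3 -2.3]
rows 182 299 n 63 yaw -4.05 len 280.5 ends in box [[106.1, -156.8], [-174.4, -156.5]] mid [ -34.2 -156.6]
```

>>> play_rows(
  motion=[
    [0.01, 0.0005, 0, 0, 5],
    [0.01, 0.0005, 0, 0, 5],
    [0.01, 0.0005, 0, 0, 5],
    [0, 0, 0, 0, 5],
  ],
)

```text
time: 33.25
tool_pos: [0.5505, -0.0038, -0.0006]
tcp_rot: [-2.239, -2.203, 0.004]
wrist_force: [0.0, -3.8, 3.1]
width: 0.101
```

```bash
sed -i 's/if m\[y\].sum()>5/if m[y].sum()>5 and y<282/' tr.py; python3 tr.py; python3 -c "
from h import *
crop(read_camera('top'),110,140,190,150,4,'trayy')"
```

```text
t 33.3 tcp [550.5  -3.7  -0.6] 89.0 w 0.102 F [-1.4 -3.4  3.6]
rows 178 281 n 89 yaw -1.34 len 247.9 ends in box [[113.0, -122.1], [-134.6, -133.6]] mid [ -10.8 -127.8]
```

View pics/trayy.png

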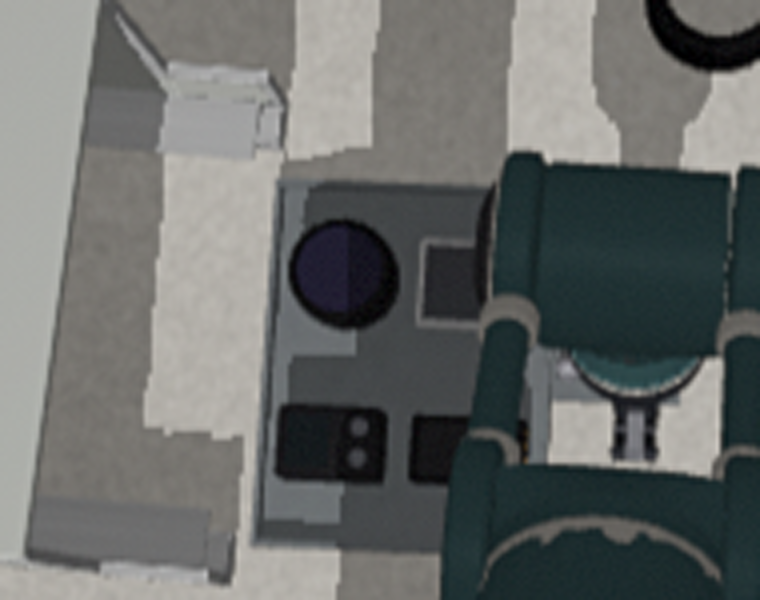

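```bash
cat > cn.py <<'E'
import sys; from h import *
X=np.array([.9976,-.0698]);Y=np.array([.0698,.9976]); B=np.array([576.5,344.3])
L=np.array(eval(sys.argv[1]))/4+[110,140]; w=ray("top",L,.016)[:,:2]*1000; d=w[0]-w[1]
print(np.hypot(*d).round(1),"yaw",np.degrees(np.arctan2(d[1],d[0])).round(2),"mid box",((w.mean(0)-B)@np.c_[X,Y]).round(1))
E
python3 cn.py "[(280,183),(253,545)]"
```

```text
217.6 yaw -1.56 mid box [ -14.6 -130.9]
```

>>> play_rows(
  motion=[
    [-0.005, 0.001, 0, 0.004, 5],
    [-0.008, 0.001, 0, 0.0042, 5],
    [-0.01, 0, 0, 0, 5],
    [-0.005, 0, 0, 0, 5],
    [0, 0, 0, 0, 5],
  ],
)

```text
time: 33.98
tool_pos: [0.5515, -0.0293, -0.0006]
tcp_rot: [-2.296, -2.139, -0.002]
wrist_force: [-0.3, 5.9, 4.4]
width: 0.105
```

```bash
python3 tr.py
```

```text
t 34.025 tcp [551.5 -29.3  -0.6] 85.9 w 0.102 F [-0.6  6.5  4.7]
rows 182 281 n 82 yaw -3.54 len 238.5 ends in box [[105.7, -152.3], [-132.8, -154.2]] mid [ -13.6 -153.2]
```

>>> play_rows(
  motion=[
    [0.012, 0, 0, 0, 5],
    [0.012, 0, 0, 0, 5],
    [0.012, 0, 0, 0, 5],
    [0.004, 0, 0, 0, 5],
    [0, 0, 0, 0, 5],
  ],
)

```text
time: 34.65
tool_pos: [0.5546, 0.0075, -0.0006]
tcp_rot: [2.296, 2.143, -0.003]
wrist_force: [-1.2, -4.9, 3.7]
width: 0.099
```

```bash
python3 tr.py; python3 -c "
from h import *
crop(read_camera('top'),110,140,190,150,4,'trayz')"
```

```text
t 34.7 tcp [554.6   7.6  -0.6] 86.0 w 0.099 F [-0.1 -4.7  4.8]
rows 176 281 n 86 yaw -3.76 len 253.5 ends in box [[117.5, -115.5], [-136.1, -116.6]] mid [  -9.3 -116.1]
```

View pics/trayz.png

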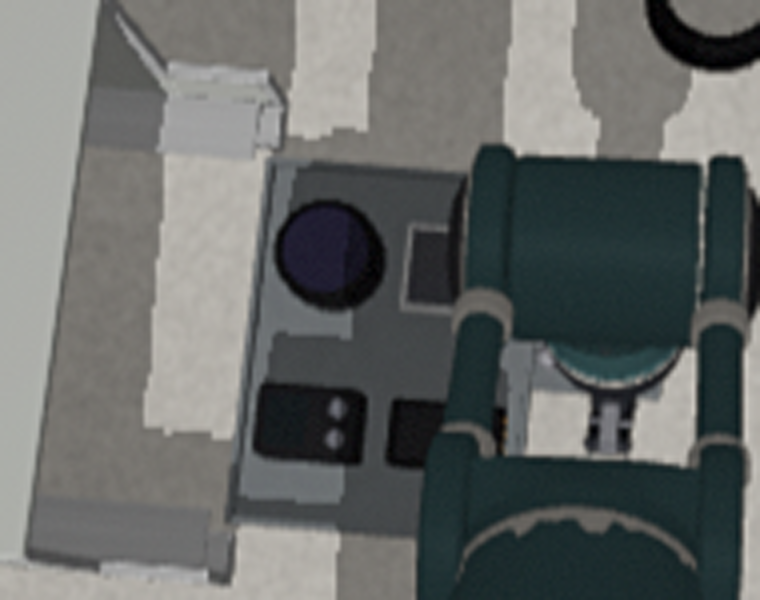

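>>> play_rows(
  motion=[
    [0.012, 0.0007, 0, 0, 5],
    [0.012, 0.0007, 0, 0, 5],
    [0.012, 0.0007, 0, 0, 5],
    [0.012, 0, 0, 0, 5],
  ],
)

```text
time: 35.25
tool_pos: [0.56, 0.0543, -0.0006]
tcp_rot: [2.296, 2.142, -0.005]
wrist_force: [-0.3, -8.9, 4.8]
width: 0.102
```

>>> play_rows(
  motion=[
    [0.012, 0, 0, 0, 5],
    [0.012, 0, 0, 0, 5],
    [0.012, 0, 0, 0, 5],
    [0, 0, 0, 0, 5],
  ],
)

```text
time: 35.75
tool_pos: [0.5625, 0.0918, -0.0006]
tcp_rot: [-2.297, -2.143, 0.002]
wrist_force: [-1.0, -3.0, 4.4]
width: 0.101
```

Run:
```python
from p import *
p,psi,s=pose(); print(p,psi,s["wrist_force"],s["torque"],s["width"]); plan((564.6,174.7,-.6,86),step=12)
```

```text
[562.54592821  91.83202984  -0.61486652] 86.02696560431586 [-0.95829837 -3.04900794  4.3774462 ] [-0.55573257  0.12239488 -0.01338778] 0.10130629076658557
t 35.75 at [562.5  91.8  -0.6] psi 86.0
  to (564.6, 174.7, -0.6, 86) : 7 x [0.0118, -0.0005, -0.0]
```

>>> play_rows(
  motion=[
    [0.012, -0.0005, 0, 0, 5],
    [0.012, -0.0005, 0, 0, 5],
    [0.012, -0.0005, 0, 0, 5],
    [0.012, 0, 0, 0, 5],
    [0.012, 0, 0, 0, 5],
  ],
)

```text
time: 36.38
tool_pos: [0.5652, 0.1499, -0.0006]
tcp_rot: [2.296, 2.142, -0.005]
wrist_force: [-1.1, -10.8, 5.9]
width: 0.099
```

>>> play_rows(
  motion=[
    [0.008, 0, 0, 0, 5],
    [0.005, 0, 0, 0, 5],
    [0, 0, 0, 0, 5],
  ],
)

```text
time: 36.75
tool_pos: [0.5661, 0.1635, -0.0006]
tcp_rot: [2.297, 2.142, -0.004]
wrist_force: [-1.2, -6.3, 6.2]
width: 0.102
```

>>> play_rows(
  motion=[
    [0.003, 0, 0, 0, 5],
    [0.003, 0, 0, 0, 5],
    [0, 0, 0, 0, 5],
  ],
)

```text
time: 37.12
tool_pos: [0.5664, 0.1689, -0.0006]
tcp_rot: [2.296, 2.142, -0.005]
wrist_force: [-0.6, -10.1, 5.5]
width: 0.102
```

>>> play_rows(
  motion=[
    [0.002, 0, 0, 0, 5],
    [0.002, 0, 0, 0, 5],
    [0, 0, 0, 0, 5],
  ],
)

```text
time: 37.5
tool_pos: [0.5667, 0.1726, -0.0006]
tcp_rot: [2.296, 2.142, -0.005]
wrist_force: [-1.1, -9.5, 6.0]
width: 0.103
```

>>> play_rows(
  motion=[
    [0.002, 0, 0, 0, 5],
    [0.001, 0, 0, 0, 5],
    [0, 0, 0, 0, 5],
  ],
)

```text
time: 37.88
tool_pos: [0.5669, 0.175, -0.0006]
tcp_rot: [2.296, 2.142, -0.007]
wrist_force: [-1.1, -11.6, 7.3]
width: 0.102
```

>>> play_rows(
  motion=[
    [0.002, 0, 0, 0, 5],
    [0, 0, 0, 0, 5],
  ],
)

```text
time: 38.12
tool_pos: [0.5667, 0.175, -0.0006]
tcp_rot: [2.294, 2.142, -0.011]
wrist_force: [-2.3, -18.9, 9.2]
width: 0.102
```

>>> play_rows(
  motion=[
    [0.0015, 0, 0, 0, 5],
    [0, 0, 0, 0, 5],
  ],
)

```text
time: 38.38
tool_pos: [0.5664, 0.1751, -0.0006]
tcp_rot: [2.293, 2.142, -0.014]
wrist_force: [-2.4, -22.2, 10.5]
width: 0.101
```

>>> play_rows(
  motion=[
    [0, 0, 0, 0, 20],
    [0, 0, 0, 0, 40],
    [0, 0, 0, 0, 40],
    [0, 0, -0.04, 0, 40],
    [0, 0, -0.06, 0, 60],
  ],
)

```text
time: 39.0
tool_pos: [0.5651, 0.1815, 0.0973]
tcp_rot: [-2.295, -2.14, 0.009]
wrist_force: [0.9, 0.8, 0.3]
width: 0.665
```

```bash
python3 m1.py | egrep "tape|red|yellow|frame"
python3 - <<'E'
from p import *
plan((567,-199,110,76.6),(567,-199,-10,76.6))
E
```

```text
red c [ 568.4 -204.3] size [18.2 36.1] long-axis deg 76.7 px [356. 224.]
yellow c [ 558.6 -248.3] size [10.9 17.7] long-axis deg 165.4 px [371. 231.]
tape c [ 569.8 -201.5] size [42.8 77.6] long-axis deg 76.2 px [352. 225.]
frame c [ 513.2 -408.3] size [156.8 182.8] long-axis deg 178.5 px [438. 253.]
t 39.05 at [572.2 183.5 108.8] psi 86.0
  turn 1 x 0.0262
  to (567, -199, 110, 76.6) : 8 x [-0.0467, 0.0105, -0.0002]
  to (567, -199, -10, 76.6) : 3 x [0.0, 0.0, 0.04]
```

>>> play_rows(
  motion=[
    [-0.047, 0, 0, 0.0262, 75],
    [-0.0467, 0.0105, 0, 0, 75],
    [-0.0467, 0.0105, 0, 0, 75],
    [-0.0467, 0.0105, 0, 0, 75],
    [-0.0467, 0.0105, 0, 0, 75],
  ],
)

```text
time: 39.67
tool_pos: [0.5619, -0.0576, 0.0992]
tcp_rot: [2.466, 1.947, 0.001]
wrist_force: [0.2, 0.0, -0.8]
width: 0.88
```

>>> play_rows(
  motion=[
    [-0.0467, 0.0105, 0, 0, 75],
    [-0.0467, 0.0105, 0, 0, 75],
    [-0.0467, 0.0105, 0, 0, 75],
    [0, 0, 0, 0, 75],
    [0, 0, 0, 0, 75],
  ],
)

```text
time: 40.3
tool_pos: [0.5598, -0.1997, 0.0989]
tcp_rot: [-2.466, -1.945, -0.001]
wrist_force: [-0.1, -0.1, 0.5]
width: 0.878
```

Run:
```python
from p import *
plan((570,-200,-8,76.6))
```

```text
t 40.3 at [ 559.8 -199.7   98.9] psi 76.5
  to (570, -200, -8, 76.6) : 3 x [0.0007, 0.0033, 0.0356]
```

>>> play_rows(
  motion=[
    [0.0021, 0.0099, 0.02, 0, 72],
    [0, 0, 0.03, 0, 72],
    [0, 0, 0.03, 0, 72],
    [0, 0, 0.02, 0, 72],
    [0, 0, 0.005, 0, 72],
  ],
)

```text
time: 40.92
tool_pos: [0.5688, -0.1991, -0.0074]
tcp_rot: [-2.463, -1.946, 0.002]
wrist_force: [-0.7, -0.4, -0.6]
width: 0.844
```

>>> play_rows(
  motion=[
    [0, 0, 0, 0, 50],
    [0, 0, 0, 0, 30],
    [0, 0, 0, 0, 25],
    [0, 0, 0, 0, 25],
    [0, 0, 0, 0, 25],
  ],
)

```text
time: 41.55
tool_pos: [0.5716, -0.2012, -0.004]
tcp_rot: [2.465, 1.944, 0.003]
wrist_force: [0.4, 0.9, 7.1]
width: 0.403
```

```bash
python3 - <<'E'
from p import *
p,psi,s=pose(); print(p,psi,s["width"],s["wrist_force"],s["torque"])
E
python3 m1.py | egrep "yellow"
```

```text
[ 571.62451261 -201.2410177    -3.95057029] 76.52513711927341 0.40322753490015323 [0.38462723 0.85919741 7.06462171] [0.16878304 0.03464879 0.00451311]
```

>>> play_rows(
  motion=[
    [0, 0, -0.01, 0, 25],
    [0, 0, -0.015, 0, 25],
    [0, 0, 0, -0.015, 25],
    [0, 0, 0, -0.0155, 25],
    [0, 0, 0, 0, 25],
  ],
)

```text
time: 42.22
tool_pos: [0.5694, -0.2006, 0.0194]
tcp_rot: [-2.27, -2.171, 0.001]
wrist_force: [-0.5, -0.3, -5.1]
width: 0.403
```

Run:
```python
from p import *
print(pose()[2]["wrist_force"],pose()[2]["width"])
plan((485,-281,18,87.5),step=30)
from h import *
print(ray("top",[(271,281),(271,285)],.015))
```

```text
[-0.51313776 -0.28119918 -5.12227973] 0.40252730296115025
t 42.23 at [ 569.4 -200.6   19.4] psi 87.5
  to (485, -281, 18, 87.5) : 4 x [-0.021, -0.0202, 0.0003]
[[ 0.43665889 -0.01190668  0.015     ]
 [ 0.42734731 -0.01206324  0.015     ]]
```

>>> play_rows(
  motion=[
    [-0.021, -0.0202, 0, 0, 25],
    [-0.021, -0.0202, 0, 0, 25],
    [-0.021, -0.0202, 0, 0, 25],
    [-0.021, -0.0202, 0, 0, 25],
    [0, 0, 0, 0, 25],
  ],
)

```text
time: 42.85
tool_pos: [0.4838, -0.282, 0.0191]
tcp_rot: [-2.273, -2.167, 0.001]
wrist_force: [-0.0, 0.4, -5.0]
width: 0.407
```

Run:
```python
from p import *
p,psi,s=pose(); print(p,psi,s["width"])
from h import *
d=np.array([np.cos(np.radians(psi)),np.sin(np.radians(psi)),0]); c=np.array([p[0],p[1],37])
for n in("top","scene"): print(n,"exp hook tip, bar inner/outer",proj(n,[(c-66*d)*[1,1,0]/1000+[0,0,.0255],(c-66*d)*[1,1,0]/1000+[0,0,.037],[.482,-.341,.01],[.482,-.329,.01]]).round(1).tolist())
crop(read_camera("scene"),120,220,150,120,5,"h1")
t=read_camera("top"); crop(t,360,190,130,110,5,"h1t")
a=cv2.imread("pics/h1.png");b=cv2.imread("pics/h1t.png"); h=max(a.shape[0],b.shape[0])
f=lambda i:cv2.copyMakeBorder(i,0,h-i.shape[0],0,0,cv2.BORDER_CONSTANT)
cv2.imwrite("pics/h1b.png",cv2.resize(np.hstack([f(a[:,:]),f(b)]),None,fx=.57,fy=.57)); print(np.hstack([f(a),f(b)]).shape)
```

```text
[ 483.78527849 -282.03720122   19.14515561] 87.27569006041269 0.4069505821028049
top exp hook tip, bar inner/outer [[414.7, 264.2], [416.0, 263.8], [410.0, 264.1], [405.0, 264.0]]
scene exp hook tip, bar inner/outer [[165.5, 281.9], [164.9, 279.0], [168.8, 284.5], [172.4, 281.9]]
(600, 1400, 3)
```

View pics/h1b.png

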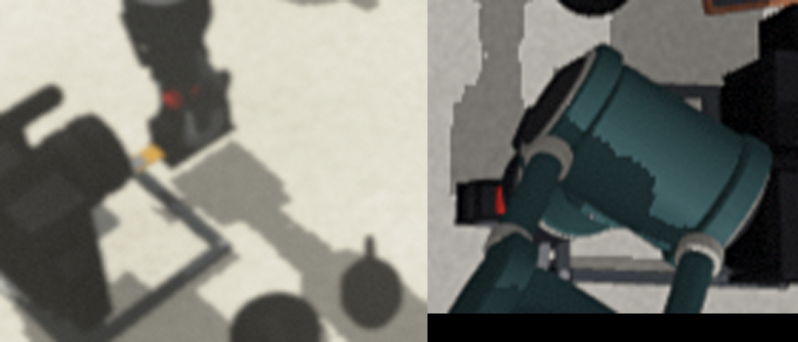

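Run:
```python
from h import *
t=read_camera("top").max(2); s=read_camera("scene").astype(int)
for y in range(254,272,3):
    row=t[y,360:385].astype(int); i=np.argmax(row<60); print(y,360+i,row[max(0,i-2):i+2], (ray("top",[(360+i-.5,y)],.023)*1000).round(1)[0,:2])
m=((s[:,:,0]-s[:,:,2])>60); m[:,:140]=0;m[:,200:]=0;m[:250]=0;m[300:]=0
ys,xs=np.nonzero(m); keep=(s[ys,xs,1]>90); print(len(xs),"yellow",xs[keep].min(),xs[keep].max(),np.c_[xs,ys][keep].mean(0), (ray("scene",[np.c_[xs,ys][keep].mean(0)],.037)*1000).round(1))
k=ray("scene",[(166,278),(168,279),(170,277)],.037)*1000; print(k.round(1))
for y in range(268,290): print(y,[tuple(s[y,x]) for x in range(162,176,2)])
```

```text
254 370 [123 121  39  25] [ 503.1 -242.8]
257 370 [119  98  26   9] [ 496.1 -242.7]
260 370 [177 151  45   2] [ 489.  -242.6]
263 370 [180 120  30   6] [ 482.  -242.5]
266 370 [182 115  25   6] [ 474.9 -242.4]
269 360 [169 168] [ 467.5 -218.9]
48 yellow 170 177 [173.80555556 273.75      ] [[ 483.3 -321.    37. ]]
[[ 480.  -344.    37. ]
 [ 486.5 -342.6   37. ]
 [ 484.9 -334.8   37. ]]
268 [(np.int64(191), np.int64(188), np.int64(172)), (np.int64(226), np.int64(222), np.int64(208)), (np.int64(225), np.int64(222), np.int64(206)), (np.int64(226), np.int64(224), np.int64(209)), (np.int64(227), np.int64(225), np.int64(211)), (np.int64(203), np.int64(199), np.int64(184)), (np.int64(98), np.int64(95), np.int64(86))]
269 [(np.int64(155), np.int64(152), np.int64(140)), (np.int64(221), np.int64(219), np.int64(200)), (np.int64(224), np.int64(222), np.int64(206)), (np.int64(225), np.int64(223), np.int64(208)), (np.int64(226), np.int64(223), np.int64(208)), (np.int64(205), np.int64(202), np.int64(186)), (np.int64(104), np.int64(100), np.int64(89))]
270 [(np.int64(122), np.int64(121), np.int64(111
[... 5809 characters left out ...]
8), np.int64(90), np.int64(87))]
288 [(np.int64(219), np.int64(217), np.int64(199)), (np.int64(222), np.int64(219), np.int64(202)), (np.int64(220), np.int64(218), np.int64(200)), (np.int64(223), np.int64(221), np.int64(206)), (np.int64(220), np.int64(218), np.int64(201)), (np.int64(181), np.int64(178), np.int64(164)), (np.int64(111), np.int64(109), np.int64(102))]
289 [(np.int64(220), np.int64(218), np.int64(200)), (np.int64(221), np.int64(219), np.int64(200)), (np.int64(220), np.int64(218), np.int64(199)), (np.int64(223), np.int64(220), np.int64(204)), (np.int64(222), np.int64(219), np.int64(203)), (np.int64(206), np.int64(202), np.int64(187)), (np.int64(150), np.int64(146), np.int64(136))]
```

>>> play_rows(
  motion=[
    [-0.005, 0, 0, 0, 25],
    [0, 0, 0.01, 0, 25],
    [0, 0, 0.008, 0, 25],
    [0, 0, 0.002, 0, 25],
    [0, 0, 0, 0, 25],
  ],
)

```text
time: 43.68
tool_pos: [0.485, -0.2858, -0.0013]
tcp_rot: [-2.268, -2.172, 0.0]
wrist_force: [-0.3, -0.2, -5.2]
width: 0.403
```

>>> play_rows(
  motion=[
    [0, 0, 0.002, 0, 25],
    [0, 0, 0, 0, 25],
  ],
)

```text
time: 43.92
tool_pos: [0.4855, -0.2862, -0.0026]
tcp_rot: [2.269, 2.173, 0.0]
wrist_force: [-0.5, 0.5, -5.6]
width: 0.399
```

>>> play_rows(
  motion=[
    [0, 0, 0.001, 0, 25],
    [0.004, 0, 0, 0, 25],
    [0.005, 0, 0, 0, 25],
    [0.005, 0, 0, 0, 25],
    [0, 0, 0, 0, 25],
  ],
)

```text
time: 44.55
tool_pos: [0.486, -0.2718, -0.0037]
tcp_rot: [2.268, 2.173, -0.0]
wrist_force: [-0.6, -1.1, -5.8]
width: 0.401
```

>>> play_rows(
  motion=[
    [0.007, 0, 0, 0, 25],
    [0.007, 0, 0, 0, 25],
    [0.007, 0, 0, 0, 25],
    [0, 0, 0, 0, 25],
    [0, 0, 0, 0, 25],
  ],
)

```text
time: 45.18
tool_pos: [0.4871, -0.251, -0.0036]
tcp_rot: [2.269, 2.173, 0.0]
wrist_force: [0.2, -1.0, -4.7]
width: 0.4
```

Run:
```python
from p import *
p,psi,s=pose(); print(p,psi,s["wrist_force"],s["torque"])
from h import *
s=read_camera("scene").astype(int)
m=((s[:,:,0]-s[:,:,2])>60)&(s[:,:,1]>90); m[:,:130]=0;m[:,240:]=0;m[:230]=0;m[310:]=0
ys,xs=np.nonzero(m); print(len(xs),xs.min(),xs.max(),ys.min(),ys.max()); w=ray("scene",[(xs.min(),ys[xs==xs.min()].mean()),(xs.max(),ys[xs==xs.max()].mean())],.015)*1000; print(w.round(1))
```

```text
[ 487.07740206 -250.96764992   -3.59187137] 87.53456548726693 [ 0.17480404 -0.99093916 -4.74571683] [-0.35106965 -0.06650284  0.02792655]
88 173 188 271 282
[[ 477.6 -322.6   15. ]
 [ 494.4 -285.3   15. ]]
```

>>> play_rows(
  motion=[
    [0.008, 0, 0, 0, 25],
    [0.012, 0, 0, 0, 25],
    [0.012, 0, 0, 0, 25],
    [0.012, 0, 0, 0, 25],
    [0.012, 0, 0, 0, 25],
  ],
)

```text
time: 45.85
tool_pos: [0.4896, -0.1943, -0.0035]
tcp_rot: [2.268, 2.173, 0.0]
wrist_force: [1.5, -3.7, -5.7]
width: 0.4
```

>>> play_rows(
  motion=[
    [0.012, 0, 0, 0, 25],
    [0.012, 0, 0, 0, 25],
    [0.012, 0, 0, 0, 25],
    [0.012, 0, 0, 0, 25],
    [0.012, 0, 0, 0, 25],
  ],
)

```text
time: 46.48
tool_pos: [0.4922, -0.1346, -0.0036]
tcp_rot: [2.268, 2.173, 0.0]
wrist_force: [2.5, -3.9, -6.9]
width: 0.402
```

>>> play_rows(
  motion=[
    [0.012, 0, 0, 0, 25],
    [0.012, 0, 0, 0, 25],
    [0.012, 0, 0, 0, 25],
    [0.012, 0, 0, 0, 25],
    [0.006, 0, 0, 0, 25],
  ],
)

```text
time: 47.1
tool_pos: [0.4938, -0.0802, -0.0039]
tcp_rot: [-2.268, -2.172, 0.001]
wrist_force: [1.3, -3.4, -5.6]
width: 0.407
```

```bash
cat > tp.py <<'E'
from p import *
p,psi,s=pose(); print(s["time"],p.round(1),round(psi,2),s["wrist_force"].round(1),s["torque"].round(2),round(s["width"],3))
from h import *
s=read_camera("scene").astype(int)
m=((s[:,:,0]-s[:,:,2])>55)&(s[:,:,1]>90)&(s[:,:,0]-s[:,:,1]<80); m[:,:130]=0;m[:,320:]=0;m[:170]=0;m[310:]=0
m=cv2.morphologyEx(m.astype(np.uint8),cv2.MORPH_OPEN,np.ones((2,2)))
ys,xs=np.nonzero(m); w=ray("scene",[(x,ys[xs==x].mean()) for x in (xs.min(),int(np.median(xs)),xs.max())],.015)*1000; print("blade",len(xs),w[:,:2].round(1).tolist())
E
python3 tp.py
```

```text
47.1 [493.8 -80.2  -3.9] 87.53 [ 1.3 -3.4 -5.6] [-0.53 -0.34  0.5 ] 0.407
blade 426 [[480.9, -321.9], [492.8, -226.9], [505.4, -116.1]]
```

>>> play_rows(
  motion=[
    [0.012, 0, 0, 0, 25],
    [0.012, 0, 0, 0, 25],
    [0.012, 0, 0, 0, 25],
    [0.012, 0, 0, 0, 25],
    [0.012, 0, 0, 0, 25],
  ],
)

```text
time: 47.78
tool_pos: [0.4965, -0.0205, -0.0039]
tcp_rot: [-2.269, -2.172, 0.001]
wrist_force: [1.6, -3.7, -5.0]
width: 0.406
```

>>> play_rows(
  motion=[
    [0.012, 0, 0, 0, 25],
    [0.012, 0, 0, 0, 25],
    [0.012, 0, 0, 0, 25],
    [0.012, 0, 0, 0, 25],
    [0.012, 0, 0, 0, 25],
  ],
)

```text
time: 48.4
tool_pos: [0.4994, 0.0393, -0.0038]
tcp_rot: [-2.269, -2.173, 0.0]
wrist_force: [0.6, -5.1, -5.1]
width: 0.406
```

>>> play_rows(
  motion=[
    [0.012, 0, 0, 0, 25],
    [0.012, 0, 0, 0, 25],
    [0.012, 0, 0, 0, 25],
    [0.012, 0, 0, 0, 25],
    [0.012, 0, 0, 0, 25],
  ],
)

```text
time: 49.02
tool_pos: [0.502, 0.0993, -0.0037]
tcp_rot: [2.269, 2.173, -0.0]
wrist_force: [0.5, -3.2, -4.7]
width: 0.402
```

>>> play_rows(
  motion=[
    [0.012, 0, 0, 0, 25],
    [0.012, 0, 0, 0, 25],
    [0.012, 0, 0, 0, 25],
    [0.012, 0, 0, 0, 25],
    [0, 0, 0, 0, 25],
  ],
)

```text
time: 49.65
tool_pos: [0.5043, 0.1478, -0.0036]
tcp_rot: [-2.268, -2.173, -0.001]
wrist_force: [0.6, -2.6, -5.1]
width: 0.405
```

```bash
python3 tp.py
python3 - <<'E'
from h import *
t=read_camera("top").max(2)
crop(read_camera("top"),100,140,200,150,4,"end1")
E
```

```text
49.65 [504.3 147.8  -3.6] 87.55 [ 0.6 -2.6 -5.1] [-0.35 -0.08  0.36] 0.405
blade 772 [[477.6, -322.6], [496.0, -138.8], [509.9, 107.1]]
```

View pics/end1.png

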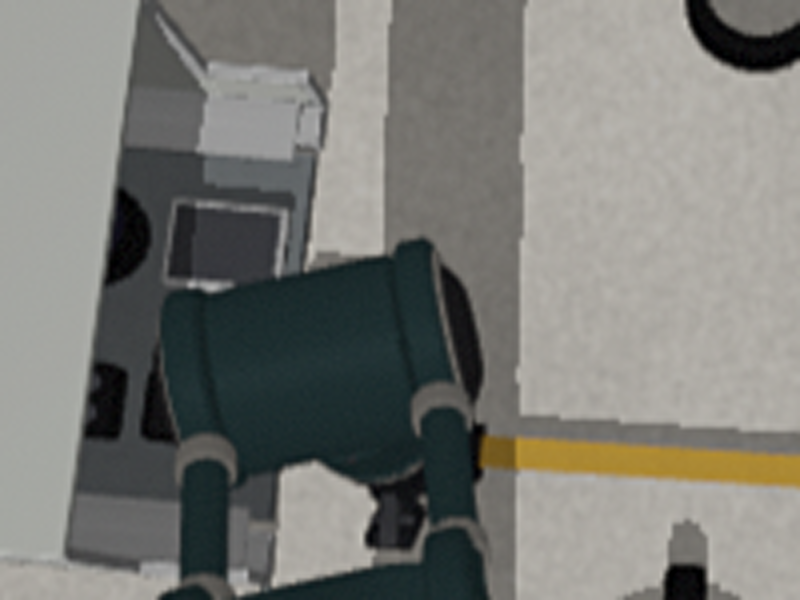

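Run:
```python
from h import *
X=np.array([.9976,-.0698]);Y=np.array([.0698,.9976]); B=np.array([576.5,344.3])
im=read_camera("top").astype(int)
yel=((im[:,:,0]-im[:,:,2])>50)&(im[:,:,1]>80)
for y in range(250,260):
    c=np.nonzero(yel[y,200:260])[0]; 
    if len(c): print(y,200+c[0],im[y,200+c[0]-3:200+c[0]+1].tolist(),(ray("top",[(200+c[0]-.5,y)],.015)[0,:2]*1000).round(1))
# tray front edge: last bluish-grey px by row vs bench
b=im[:,:,2]-im[:,:,0]
for y in(178,182,186,190,194,262,266,270):
    print(y,[(x,im[y,x].tolist()) for x in range(166,184,2)] if y in(190,266) else "")
c=lambda L:[(x/4+100,y/4+140) for x,y in L]
for n,z,L in(("tray front",.016,[(316,175),(303,265),(279,490)]),("runner end z24",.024,[(297,160),(272,520)]),("wall end z70",.07,[(325,105),(272,580),(297,160)])):
    v=ray("top",c(L),z)[:,:2]*1000-B; print(n,(v@np.c_[X,Y]).round(1).tolist())
```

```text
250 221 [[10, 10, 13], [12, 10, 13], [57, 43, 16], [121, 93, 33]] [507.7 109. ]
251 221 [[6, 9, 12], [14, 11, 9], [61, 47, 16], [119, 91, 31]] [505.3 108.9]
252 221 [[8, 7, 12], [21, 17, 14], [72, 55, 19], [117, 90, 29]] [502.9 108.8]
253 221 [[7, 8, 12], [25, 17, 9], [84, 64, 24], [118, 92, 33]] [500.6 108.7]
254 221 [[8, 8, 10], [31, 22, 11], [95, 73, 22], [118, 92, 32]] [498.2 108.7]
255 221 [[7, 8, 11], [34, 26, 15], [97, 73, 22], [118, 91, 30]] [495.8 108.6]
256 221 [[11, 9, 15], [26, 19, 9], [84, 63, 23], [112, 90, 51]] [493.5 108.5]
257 229 [[110, 98, 79], [114, 102, 81], [115, 101, 79], [147, 126, 89]] [491.4  89.5]
258 249 [[174, 154, 126], [175, 155, 129], [174, 155, 126], [171, 147, 105]] [489.8  42.2]
178 
182 
186 
190 [(166, [61, 64, 66]), (168, [60, 63, 65]), (170, [57, 58, 60]), (172, [56, 59, 61]), (174, [98, 103, 105]), (176, [94, 98, 101]), (178, [154, 151, 146]), (180, [174, 171, 164]), (182, [172, 169, 163])]
194 
262 
266 [(166, [64, 67, 70]), (168, [52, 53, 54]), (170, [182, 178, 172]), (172, [175, 171, 165]), (174, [173, 170, 164]), (176, [174, 171, 164]), (178, [175, 171, 166]), (180, [172, 169, 163]), (182, [173, 170, 163])]
270 
tray front [[98.8, -123.3], [43.2, -121.9], [-92.0, -123.6]]
runner end z24 [[105.3, -112.4], [-110.2, -123.1]]
wall end z70 [[129.3, -134.2], [-145.7, -136.1], [95.3, -121.8]]
```

>>> play_rows(
  motion=[
    [0.01, 0, 0, 0, 25],
    [0.01, 0, 0, 0, 25],
    [0.01, 0, 0, 0, 25],
    [0.0065, 0, 0, 0, 25],
    [0, 0, 0, 0, 25],
  ],
)

```text
time: 50.48
tool_pos: [0.5058, 0.1839, -0.0036]
tcp_rot: [-2.268, -2.173, -0.001]
wrist_force: [0.2, -1.5, -4.5]
width: 0.401
```

```bash
cat > fr.py <<'E'
from h import *
im=read_camera("top").astype(int); R=im[:,:,0]; o=[]
for y in range(249,258):
    row=R[y,180:250]; yy=((im[y,180:250,0]-im[y,180:250,2])>50); c=np.nonzero(yy)[0]
    if len(c)<10: continue
    j=c[0]; hi=row[j+3]; lo=row[max(0,j-5)]; h=(hi+lo)/2; k=j+2
    while row[k]>h: k-=1
    e=180+k+(h-row[k])/(row[k+1]-row[k]); o.append(ray("top",[(e,y)],.0145)[0,:2]*1000)
print("front face",np.median(o,0).round(1),len(o))
E
python3 fr.py; python3 tp.py
```

```text
front face [500.  147.5] 9
50.525 [505.7 183.6  -3.7] 87.54 [ 0.7 -1.7 -5.2] [-0.36 -0.14  0.54] 0.407
blade 797 [[477.6, -322.6], [495.8, -130.8], [512.4, 143.0]]
```

>>> play_rows(
  motion=[
    [0, 0, 0.001, 0, 25],
    [0, 0, 0, 0, 25],
  ],
)

```text
time: 50.82
tool_pos: [0.5059, 0.1831, -0.004]
tcp_rot: [-2.269, -2.172, -0.001]
wrist_force: [-1.1, -0.6, 2.7]
width: 0.4
```

>>> play_rows(
  motion=[
    [0, 0, 0.001, 0, 25],
    [0, 0, 0, 0, 25],
  ],
)

```text
time: 51.08
tool_pos: [0.5059, 0.1831, -0.0041]
tcp_rot: [-2.269, -2.172, -0.0]
wrist_force: [-4.7, -1.2, 10.0]
width: 0.403
```

>>> play_rows(
  motion=[
    [0, 0, 0.001, 0, 25],
    [0, 0, 0, 0, 25],
  ],
)

```text
time: 51.32
tool_pos: [0.5059, 0.1831, -0.004]
tcp_rot: [-2.269, -2.172, 0.0]
wrist_force: [-8.2, -1.8, 17.3]
width: 0.402
```

>>> play_rows(
  motion=[
    [0, 0, -0.0022, 0, 25],
    [0, 0, 0, 0, 25],
    [0, 0, 0, 0, 40],
    [0, 0, 0, 0, 48],
    [0, 0, 0, 0, 48],
  ],
)

```text
time: 51.95
tool_pos: [0.5059, 0.1831, -0.0046]
tcp_rot: [-2.269, -2.172, -0.001]
wrist_force: [-0.7, -0.4, 0.6]
width: 0.56
```

```bash
python3 fr.py; python3 tp.py
```

```text
front face [500.  146.5] 9
52.0 [505.8 183.1  -4.6] 87.49 [ 1.  -0.2 -0. ] [ 0.04  0.05 -0.01] 0.561
blade 797 [[480.9, -321.9], [497.2, -132.2], [511.7, 138.9]]
```

>>> play_rows(
  motion=[
    [0, 0, -0.02, 0, 48],
    [0, 0, -0.04, 0, 48],
    [0, 0, -0.03, 0, 48],
    [-0.0136, 0, -0.01, 0, 0],
    [0, 0, 0, 0, 0],
  ],
)

```text
time: 52.68
tool_pos: [0.5052, 0.1684, 0.0956]
tcp_rot: [2.27, 2.171, 0.001]
wrist_force: [-0.1, -0.4, 0.1]
width: 0.141
```

>>> play_rows(
  motion=[
    [0, 0, 0, 0, 0],
    [0, 0, 0, 0, 0],
    [0, 0, 0, 0, 0],
  ],
)

```text
time: 53.05
tool_pos: [0.5045, 0.1692, 0.0945]
tcp_rot: [-2.268, -2.172, 0.002]
wrist_force: [-0.2, 0.7, -0.1]
width: 0.003
```

```bash
python3 fr.py
python3 - <<'E'
from p import *
plan((505.2,169.3,55,87.5)); print(pose()[2]["width"])
E
```

```text
front face [500.  146.5] 9
t 53.1 at [504.7 169.3  94.7] psi 87.5
  to (505.2, 169.3, 55, 87.5) : 1 x [-0.0, 0.0005, 0.0397]
0.0005840565342294587
```

>>> play_rows(
  motion=[
    [0, 0.0005, 0.025, 0, 0],
    [0, 0, 0.015, 0, 0],
    [0, 0, 0.004, 0, 0],
    [0, 0, 0, 0, 0],
  ],
)

```text
time: 53.6
tool_pos: [0.5055, 0.1693, 0.0513]
tcp_rot: [-2.269, -2.173, 0.001]
wrist_force: [-0.8, 0.5, 0.6]
width: -0.001
```

>>> play_rows(
  motion=[
    [0, 0, 0.002, 0, 0],
    [0, 0, 0, 0, 0],
  ],
)

```text
time: 53.85
tool_pos: [0.5061, 0.1694, 0.05]
tcp_rot: [2.269, 2.172, 0.001]
wrist_force: [-0.2, -0.7, -0.5]
width: -0.0
```

>>> play_rows(
  motion=[
    [0, 0, 0.002, 0, 0],
    [0, 0, 0, 0, 0],
  ],
)

```text
time: 54.1
tool_pos: [0.5056, 0.1693, 0.0475]
tcp_rot: [-2.269, -2.173, 0.0]
wrist_force: [-0.3, -0.1, -0.2]
width: 0.003
```

>>> play_rows(
  motion=[
    [0, 0, 0.002, 0, 0],
    [0, 0, 0, 0, 0],
  ],
)

```text
time: 54.35
tool_pos: [0.5054, 0.1693, 0.0452]
tcp_rot: [-2.269, -2.173, 0.001]
wrist_force: [0.3, -0.5, -0.1]
width: 0.0
```

>>> play_rows(
  motion=[
    [0, 0, 0.0015, 0, 0],
    [0, 0, 0, 0, 0],
  ],
)

```text
time: 54.6
tool_pos: [0.5055, 0.1693, 0.0438]
tcp_rot: [-2.269, -2.173, 0.0]
wrist_force: [0.3, 0.2, 0.1]
width: 0.003
```

>>> play_rows(
  motion=[
    [0, 0, 0.0015, 0, 0],
    [0, 0, 0, 0, 0],
  ],
)

```text
time: 54.85
tool_pos: [0.5055, 0.1693, 0.0423]
tcp_rot: [-2.269, -2.173, 0.0]
wrist_force: [-0.1, 0.9, 0.6]
width: 0.002
```

>>> play_rows(
  motion=[
    [0, 0, 0.0015, 0, 0],
    [0, 0, 0, 0, 0],
  ],
)

```text
time: 55.1
tool_pos: [0.5055, 0.1693, 0.0408]
tcp_rot: [-2.269, -2.173, 0.0]
wrist_force: [0.1, 0.1, 0.9]
width: 0.002
```

>>> play_rows(
  motion=[
    [0, 0, 0.0015, 0, 0],
    [0, 0, 0, 0, 0],
  ],
)

```text
time: 55.35
tool_pos: [0.5055, 0.1693, 0.0393]
tcp_rot: [-2.269, -2.173, 0.0]
wrist_force: [-0.1, -0.4, 0.6]
width: -0.006
```

>>> play_rows(
  motion=[
    [0, 0, 0.0015, 0, 0],
    [0, 0, 0, 0, 0],
  ],
)

```text
time: 55.6
tool_pos: [0.5055, 0.1693, 0.0378]
tcp_rot: [-2.269, -2.173, 0.0]
wrist_force: [-0.4, 0.7, -0.8]
width: -0.002
```

>>> play_rows(
  motion=[
    [0, 0, 0.0015, 0, 0],
    [0, 0, 0, 0, 0],
  ],
)

```text
time: 55.85
tool_pos: [0.5055, 0.1693, 0.0363]
tcp_rot: [-2.269, -2.173, 0.0]
wrist_force: [-0.8, -0.6, 0.8]
width: -0.003
```

>>> play_rows(
  motion=[
    [0, 0, 0.0015, 0, 0],
    [0, 0, 0, 0, 0],
  ],
)

```text
time: 56.1
tool_pos: [0.5055, 0.1693, 0.0348]
tcp_rot: [-2.269, -2.173, 0.0]
wrist_force: [-0.1, 0.5, 0.1]
width: 0.001
```

```bash
python3 fr.py; python3 -c "
from h import *
from p import pose
p,_,s=pose(); print(p,s['wrist_force']); print(proj('scene',[p/1000+[0,0,.025],p/1000+[0,0,.03],[.5055,.1695,.068]]).round(1))
crop(read_camera('scene'),220,150,110,90,7,'press')"
```

```text
front face [nan nan] 9
[505.56828548 169.28772071  34.89026727] [-0.03640356 -0.14756272  0.27752885]
[[300.4 186.7]
 [300.5 185.5]
 [300.6 184.7]]fr.py:8: RuntimeWarning: invalid value encountered in scalar divide
  e=180+k+(h-row[k])/(row[k+1]-row[k]); o.append(ray("top",[(e,y)],.0145)[0,:2]*1000)
```

>>> play_rows(
  motion=[
    [0, 0, 0.0015, 0, 0],
    [0, 0, 0, 0, 0],
  ],
)

```text
time: 56.45
tool_pos: [0.5059, 0.1694, 0.0338]
tcp_rot: [2.269, 2.173, 0.001]
wrist_force: [0.0, 0.4, 2.7]
width: -0.003
```

>>> play_rows(
  motion=[
    [0, 0, 0.0015, 0, 0],
    [0, 0, 0, 0, 0],
  ],
)

```text
time: 56.7
tool_pos: [0.5059, 0.1692, 0.0323]
tcp_rot: [2.269, 2.173, 0.0]
wrist_force: [-0.8, -1.7, 4.1]
width: 0.0
```

>>> play_rows(
  motion=[
    [0, 0, 0.0015, 0, 0],
    [0, 0, 0, 0, 0],
  ],
)

```text
time: 56.95
tool_pos: [0.5059, 0.169, 0.0311]
tcp_rot: [2.268, 2.173, -0.0]
wrist_force: [-1.0, -3.3, 6.8]
width: -0.001
```

>>> play_rows(
  motion=[
    [0, 0, 0.001, 0, 0],
    [0, 0, 0, 0, 0],
  ],
)

```text
time: 57.2
tool_pos: [0.506, 0.1689, 0.0302]
tcp_rot: [2.268, 2.172, -0.0]
wrist_force: [-1.9, -2.9, 8.1]
width: 0.0
```

>>> play_rows(
  motion=[
    [0, 0, 0.001, 0, 0],
    [0, 0, 0, 0, 0],
  ],
)

```text
time: 57.45
tool_pos: [0.5061, 0.1689, 0.0297]
tcp_rot: [2.268, 2.172, -0.0]
wrist_force: [-3.5, -3.4, 11.4]
width: -0.003
```

>>> play_rows(
  motion=[
    [0, 0, 0.001, 0, 0],
    [0, 0, 0, 0, 0],
  ],
)

```text
time: 57.7
tool_pos: [0.5063, 0.1689, 0.0294]
tcp_rot: [2.268, 2.172, -0.0]
wrist_force: [-4.3, -4.2, 15.3]
width: 0.003
```

>>> play_rows(
  motion=[
    [0, 0, 0.001, 0, 0],
    [0, 0, 0, 0, 0],
  ],
)

```text
time: 57.95
tool_pos: [0.5066, 0.1688, 0.0293]
tcp_rot: [2.267, 2.172, 0.001]
wrist_force: [-5.8, -6.0, 20.8]
width: -0.002
```

>>> play_rows(
  motion=[
    [0, 0, -0.004, 0, 0],
    [0, 0, -0.006, 0, 0],
    [0, 0, -0.04, 0, 0],
    [0, 0, -0.06, 0, 0],
    [0, 0, -0.05, 0, 0],
  ],
)

```text
time: 58.58
tool_pos: [0.5056, 0.1695, 0.188]
tcp_rot: [-2.269, -2.173, -0.001]
wrist_force: [0.8, -0.3, 0.2]
width: -0.0
```

>>> play_rows(
  motion=[
    [-0.04, -0.02, 0, 0, 0],
    [-0.05, -0.02, 0, 0, 0],
    [-0.05, -0.02, 0, 0, 0],
    [-0.05, -0.02, 0, 0, 0],
    [-0.05, -0.02, 0, 0, 0],
  ],
)

```text
time: 59.2
tool_pos: [0.3944, -0.0672, 0.1862]
tcp_rot: [2.268, 2.174, 0.0]
wrist_force: [0.8, -1.4, 0.2]
width: -0.002
```

>>> play_rows(
  motion=[
    [0, -0.03, 0, 0, 0],
    [0, -0.02, 0, 0, 0],
    [0, 0, 0, 0, 0],
  ],
)

```text
time: 59.58
tool_pos: [0.3444, -0.0639, 0.186]
tcp_rot: [-2.27, -2.172, -0.0]
wrist_force: [0.2, -0.3, 0.7]
width: 0.004
```

```bash
python3 fr.py; python3 tp.py; python3 -c "
from h import *
t=read_camera('top'); cv2.imwrite('pics/a.png',t)
s=read_camera('scene')
A=cv2.resize(t[130:300,100:460,::-1],(800,378),interpolation=cv2.INTER_CUBIC); 
B=cv2.resize(s[150:240,220:390,::-1],(415,220),interpolation=cv2.INTER_CUBIC); D=cv2.resize(t[225:295,115:235,::-1],(377,220),interpolation=cv2.INTER_CUBIC)
cv2.imwrite('pics/fin.png',np.vstack([A,np.hstack([B,D,np.zeros((220,8,3),np.uint8)])]))"
```

```text
front face [500.  146.6] 9
59.625 [345.4 -63.9 186.4] 87.49 [0.4 0.7 1.1] [ 0.02 -0.02 -0.07] 0.001
blade 807 [[480.9, -321.9], [496.4, -127.4], [511.7, 138.9]]
```

View pics/fin.png

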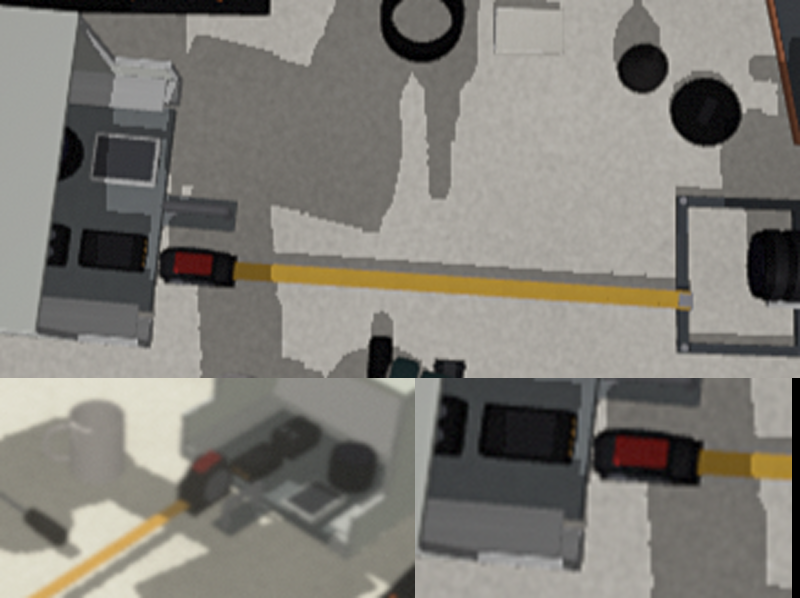

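Run:
```python
from h import *
X=np.array([.9976,-.0698]);Y=np.array([.0698,.9976]); B=np.array([576.5,344.3])
im=read_camera("top"); 
for y in range(243,256,2):
    print(y,[im[y,x].tolist() for x in range(166,177)])
for z in(.014,.04,.062): v=ray("top",[(171.5,249.5),(172.5,249.5)],z)[:,:2]*1000-B; print(z,(v@np.c_[X,Y]).round(1).tolist())
```

```text
243 [[57, 60, 61], [100, 105, 108], [103, 107, 109], [102, 107, 109], [82, 86, 88], [57, 58, 58], [89, 88, 83], [34, 33, 33], [6, 4, 6], [10, 10, 11], [13, 13, 15]]
245 [[82, 87, 89], [101, 106, 108], [101, 106, 107], [100, 105, 106], [62, 65, 67], [55, 54, 56], [18, 17, 18], [17, 17, 19], [19, 20, 22], [24, 24, 26], [25, 27, 29]]
247 [[101, 107, 109], [101, 105, 108], [102, 106, 108], [101, 104, 108], [62, 65, 66], [89, 87, 85], [29, 29, 30], [19, 20, 23], [22, 21, 23], [25, 25, 27], [23, 25, 27]]
249 [[102, 108, 111], [102, 106, 108], [104, 109, 111], [95, 100, 102], [52, 54, 56], [82, 81, 78], [27, 26, 26], [17, 18, 23], [22, 23, 25], [25, 25, 27], [24, 27, 30]]
251 [[63, 66, 69], [70, 73, 75], [102, 105, 109], [84, 88, 91], [55, 55, 56], [61, 61, 59], [23, 24, 25], [16, 15, 18], [27, 27, 30], [26, 26, 29], [22, 26, 28]]
253 [[61, 65, 67], [77, 81, 83], [102, 107, 109], [62, 65, 68], [64, 65, 63], [81, 80, 76], [26, 26, 26], [13, 10, 13], [22, 21, 23], [21, 19, 25], [21, 20, 24]]
255 [[64, 68, 68], [80, 83, 85], [88, 92, 95], [56, 58, 60], [101, 98, 94], [161, 157, 151], [138, 135, 130], [81, 79, 75], [17, 18, 20], [16, 14, 17], [29, 27, 32]]
0.014 [[-60.9, -123.7], [-60.7, -126.0]]
0.04 [[-63.2, -128.7], [-63.0, -131.0]]
0.062 [[-65.1, -133.0], [-64.9, -135.2]]
```

```bash
python3 -c "
from workcell import *
print(finish_job())"
```

```text
the job is handed in; nothing more can be done
None
```

The job is done and handed in at about 60 s of robot time.

- **Kit:** I laid the receiver, battery, lens and drive flat and apart in the tray. I then pushed the loaded tray in by its handle until it met the end stop. It stopped with the handle at y = 175.0 mm, where 174.7 was expected, and the push force rose to 22 N. The camera puts the tray's front edge at −123 mm in the light box frame, where fully home is −122.
- **Tape:** I hooked it behind the stand's front bar, drew it back to the light box front and set it down. I pressed the rocker until it stopped firmly, about 5 mm down at 21 N. The last picture shows the blade straight and still over the bar. The case front did not move after release (146.5 mm before locking, 146.6 after), and the arm stood clear. I could not read the lock angle itself.

**Disagreements:**
- **Height reading:** the tool height read about 25 to 33 mm lower than the fingertips really were. My first grasp closed on nothing because of this, without disturbing anything. After that I worked by contact and relative height.
- **Back of the case:** it should be level with the light box front to within about 1 to 2 mm. The case front and an earlier look at the case's lower back edge put it at −126 mm, where the front is −125. The top rear edge seen from above reads −133 mm if the case is square there. I took that to be a rounded corner and did not correct for it.

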